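Rack the setting block, then hold the lapping machine's cover open

TASK

The steel setting block has been left lying on the closed cover of the small lapping machine: put it back in its own pocket of the wooden block rack, the one it fits, so that it lies flat on the bottom of the pocket, and let go of it before you lift the cover. Then lift the cover by its grip bar and hold it open at 60 degrees from closed so that I can put the stay pin in; it drops if you let go, so do not let it fall back, and finish while you are still holding it there. Leave the other things where they are.

Things in the scene. Friction and masses are not known exactly. Their poses are not given: they have to be found in the camera images.
- block_centre (a point): centre (half-way up) of the steel setting block: dark ground steel, 40 x 62 x 26 mm (x, y, z of its frame: x across the 40 mm width, y along the 62 mm length, z up), about 0.5 kg, one small hole in its top. At the start it lies flat on the closed cover, its underside 118 mm above the bench, turned any way up to about 0.6 rad from the machine's axes.
- lapper: bench lapping machine, fixed: grey base 170 mm deep (x), 240 mm wide (y); origin at the centre of its underside on the bench top, x from its front to its back, y to its left, z up. Its light grey sheet-metal cover, hinged along the back, is flat on top, 118 mm above the bench when closed, and reaches 88 mm behind and 91 mm in front of the origin, 256 mm wide. Only the cover moves.
- stay_quadrant (a point): middle pin hole of the cover stay's steel quadrant, an upright curved plate on the machine's right flank, up to 160 mm high, 60 mm from the hinge axis; its three holes stand where the lug on the cover's side comes at 30, 60 and 85 degrees of opening (this point: 60). Its pin is out, so it carries nothing.
- cover_hinge (a point): middle of the hinge axis of the cover, 85 mm behind the machine's origin and 98 mm above the bench; axes as the machine's; the axis runs along y
- grip_bar (a point): middle of the cover's grip bar: round, 12 mm thick, straight for 100 mm along y, carried at its ends. Closed it is 215 mm in front of and 32 mm above the hinge axis, 33 mm clear of the cover's front with free space below: pinch it from above, fingers fore and aft, opened at most 45 mm so that the rear one goes down before the cover. Frame turns with the cover; the bar can turn in the fingers.
- cover (a joint): opening angle of the cover in rad: 0 closed, 1.047 = 60 degrees, at most 1.65; the front rises as it grows. It weighs about 0.6 kg (2 to 3 N at the bar) and falls shut from anywhere below about 75 degrees; the hinge has hardly any friction.
- rack: the block rack, fixed: shallow grey sheet tray, 200 mm (x) by 98 mm (y), walls 13 mm high, left of the machine; origin at the centre of its underside, x along its length. In it lie three hardwood nests side by side along x at 63.5 mm spacing, in any order, their tops 19 mm above the bench.
- nest_long_floor (a point): centre of the floor of the setting block's own pocket, 10 mm above the bench: pocket 44 mm (x) by 66 mm (y), 9 mm deep, top edges slightly chamfered, so that the block goes in with 2 mm play on each side, its 40 mm width along x, either way round, and stands 17 mm proud. Empty at the start.
- nest_square_floor (a point): centre of the floor of another nest's pocket, 50 mm square and 9 mm deep, also empty but too short for the block; 10 mm above the bench
- nest_narrow_floor (a point): centre of the floor of the third nest's pocket, which already holds its own fixed narrow block, 24 x 62 x 20 mm, standing 11 mm proud of the nest
- chuck: drill chuck, 40 mm across, 50 mm high, standing left of the rack; bystander; origin at its underside
- brush: red scrubbing brush, 38x85x32 mm, bristles down, on the left of the bench; bystander; origin at its underside
- packing_block: hardwood packing block, 48x68x22 mm, on the bench behind and left of the rack; bystander; origin at its underside
- marker: blue paint marker, 22x133x19 mm, lying at the right end of the cabinet top; bystander; origin at its underside
There are look-alikes about, which are no part of the job. What is shaped like the part that bears block_centre but purple or turquoise is not meant.

How it is judged:
By the outcome, as a careful person would: the job done as asked, in the order asked, and still so for the second after the job is handed in, while the arm keeps its last pose, push and grip.
It also fails if it takes over 54 s, if anything falls off the work surface, if the arm or the gripper's body presses on something with over 40 N, if the wrist force passes 120 N, or if a joint passes its speed limit or range.

ROBOT

A 6-joint arm with a two-finger parallel gripper is mounted at the origin on a cart in front of the work surface, level with it; the furniture and walls round the work are solid. World frame = base frame: x ahead of the robot, y to its left, z up, the work surface at z = 0. Lengths are in mm, angles in rad, forces in N, time in s.
With the tool pointing down it reaches from about 350 to 875 mm from the base axis. Payload 4.2 kg.
Tool frame: the origin (TCP) lies at the very end of the fingers, on their centre line; the grasp point (between the pads) lies arm.hold_point_z behind it (arm.hold_point_z is the distance from the TCP to the grasp point, in mm); y points along the fingers, x is the direction in which the jaws open and shut, and the axes are right-handed (so a half turn about y gives the same grasp; the last joint's range is limited). The gripper opens to 85 mm and grips with 20 to 120 N. Pads are 22 mm wide; open, the fingers measure 114 mm over their backs; the gripper's body (76 mm by 85 mm) begins 54 mm behind the grasp point. The pads swing forward as they close: fully open they stand 13 mm farther back than shut.
Start: joints at [1.405, 0.385, 0.008, 0, -1.194, -0.259], TCP at [257.553, 569.443, 231.312] pointing down, gripper open.
Joint ranges: [-3.14, 3.14], [-1.21, 2.06], [-1.07, 1.41], [-3.16, 2.05], [-2.99, -0.16], [-3.1, 3.1]. Speed limits (rad/s): [2.79, 2.79, 3.14, 3.14, 3.14, 3.14].

INTERFACE

Orientations are given as a unit quaternion [x, y, z, w].
In Python, from bench import arm gives the robot as it stands.
- The arm moves only by the shell command python3 -m creep 'ROWS'. ROWS is JSON, a list of rows, each a list of 3 entries, a list of its own where there are three numbers: the shift along the world's x, y, z in mm, then the turn, a rotation vector about the world's x, y, z in rad, then the gripper command: -1 is shut, 1 is fully open, values between are in proportion. In form: [[[dx, dy, dz], [wx, wy, wz], jaw], ...]. A call has 1 to 12 rows; each row is the pose to reach, as a shift and turn from the pose commanded when the call began; what a row does not reach only later rows make up. A row lasts 1/12 s, in which the tool goes at most 41.7 mm and 7.16 degrees, less where a joint would pass 70% of its speed; a pose out of reach is approached as far as the arm can. A call with a gripper value outside its range is refused whole. The fingers move at their own pace and stop on an object; the grip force is fixed at half the most. Time passes only in rows, so rows that repeat a pose let the fingers close. It gives the time, the measured TCP pose, the force and the opening at its end, in the units of the state.
- arm.read_state(): the state, without advancing time (a new reading comes with each control period).
- arm.get_image(name): name is "scene" or "side" or "wrist"; returns (picture, depth): 480x640x3 uint8, red, green, blue; 480x640 float32, mm along the optical axis (not along the pixel's ray), 0 where there is no reading.
- arm.camera_params(name): a dict with "camera_matrix" (3x3 intrinsics, pixels), "extrinsics" (4x4, takes a point from world to camera coordinates); the wrist camera has in their place "T_tool_cam" (4x4, takes a point from camera to tool coordinates, whose origin is the TCP and whose axes are the tool frame's). Camera axes: x right, y down, z forward; pixel columns grow to the right and rows downward; lengths in mm; the calibration is good to about 2 mm. The wrist camera is an equidistant fisheye: a pixel r from the principal point sees the ray r / f radians off the axis. A picture is of the moment at which its call begins: read the wrist's pose just before it. camera_params takes no time and is no camera call.
- arm.job_done(): hands the job in, once; it reports no verdict.
The state is a dict: "clock": time; "joints": joint angles; "joint_vel": joint speeds; "joint_efforts": joint torques, N m; "position": TCP position; "ee_rot": TCP orientation; "contact_force": force on the tool from outside, world axes, zero at the start; "wrist_torque": the same for the moment, N m; "gripper_width": finger opening in mm.
Only numpy, scipy, OpenCV 4.12 (cv2) and the standard library are available. Lean on these libraries where they do the work, as an engineer would, in place of code of your own. Each camera call takes 0.05 s, during which the arm holds its last target.

## Working session

There is one attempt and no reset: what is moved stays moved. The work goes in short steps, Python scripts to look and compute and a shell command to move; the robot and the scene stay as the last step left them, time stands still between calls to the robot, and variables do not carry over. Pictures are saved under pics/ and viewed, and the job is handed in when it is done.

```bash
ls; mkdir -p pics
python3 - <<'E'
from bench import arm
import cv2,numpy as np
print(arm.read_state(), arm.hold_point_z)
for n in ("scene","side","wrist"):
    p,d=arm.get_image(n); cv2.imwrite(f"pics/{n}0.png",p[:,:,::-1]); np.save(f"pics/{n}0.npy",d)
    print(n,arm.camera_params(n))
E
```

```text
pics
{'clock': 0.0, 'joints': array([ 1.40458213e+00,  3.85548967e-01,  6.60794486e-03, -5.00417397e-04,
       -1.19399775e+00, -2.58570709e-01]), 'joint_vel': array([ 2.00325319e-03, -1.16274964e-03,  2.62124617e-04, -2.79117531e-04,
        6.94941626e-04, -7.16749912e-05]), 'joint_efforts': array([ 2.73056839e-04, -3.92292058e+01,  1.88406783e+01,  4.18628767e+00,
       -4.69617167e-03,  5.46476912e-06]), 'position': array([257.33480244, 568.91420996, 230.2189592 ]), 'ee_rot': array([ 0.38394185, -0.59375034,  0.5946483 , -0.38267818]), 'contact_force': array([-0.62547042,  0.19845572,  0.3935793 ]), 'wrist_torque': array([0.00147973, 0.0056243 , 0.00397063]), 'gripper_width': 85.46150995666736} 18.700000000000003
scene {'camera_matrix': array([[554.18789414,   0.        , 319.88567483],
       [  0.        , 554.18789414, 239.2303156 ],
       [  0.        ,   0.        ,   1.        ]]), 'extrinsics': array([[-9.05358321e-01, -4.24640947e-01, -2.52526005e-03,
         5.40001940e+02],
       [-2.28406383e-01,  4.91971234e-01, -8.40115961e-01,
         1.32159580e+02],
       [
[... 532 characters left out ...]
 [ 5.09892497e-01,  6.76450903e-01, -5.31435619e-01,
         7.85724151e+02],
       [ 0.00000000e+00,  0.00000000e+00,  0.00000000e+00,
         1.00000000e+00]])}
wrist {'camera_matrix': array([[371.64829954,   0.        , 321.48625501],
       [  0.        , 371.64829954, 242.62016024],
       [  0.        ,   0.        ,   1.        ]]), 'T_tool_cam': array([[ 9.99999387e-01, -4.29942303e-04, -1.02031387e-03,
         1.56647152e+00],
       [ 8.46765036e-04, -2.96755037e-01,  9.54953261e-01,
        -1.42447079e+02],
       [-7.13358086e-04, -9.54953540e-01, -2.96754491e-01,
         7.56024687e+01],
       [ 0.00000000e+00,  0.00000000e+00,  0.00000000e+00,
         1.00000000e+00]])}
```

View pics/scene0.png

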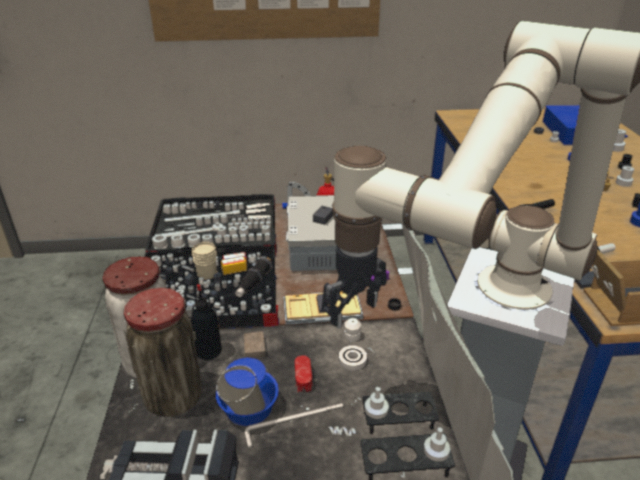

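View pics/side0.png

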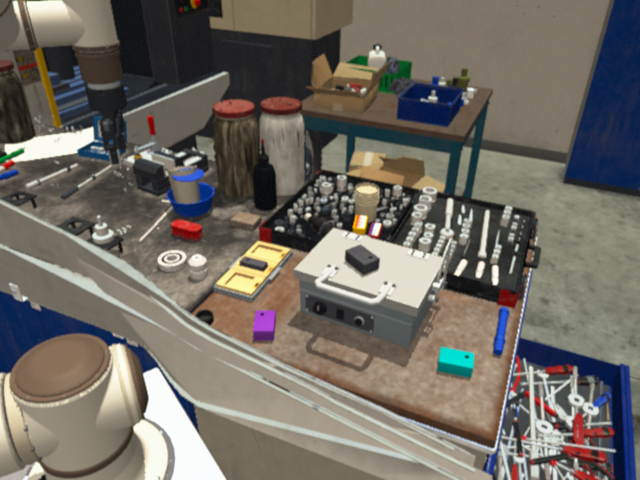

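View pics/wrist0.png

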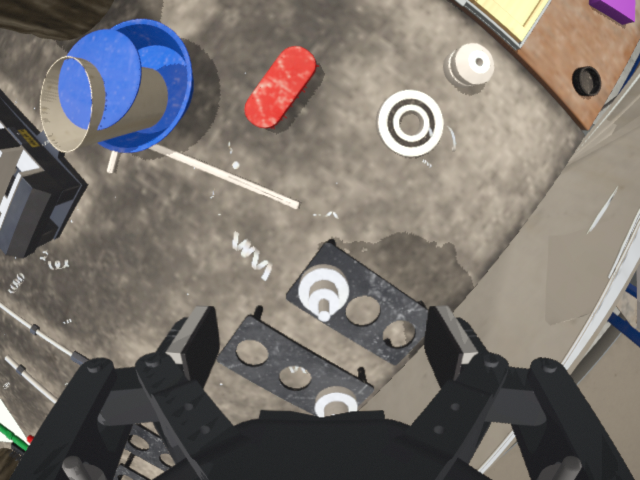

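```bash
cat > h.py <<'E'
import numpy as np,cv2
def cloud(d,c):
    K=c["camera_matrix"];E=c["extrinsics"]
    v,u=np.mgrid[0:480,0:640]
    P=np.stack([(u-K[0,2])/K[0,0]*d,(v-K[1,2])/K[1,1]*d,d],-1).reshape(-1,3)
    W=(P-E[:3,3])@E[:3,:3]
    return W.reshape(480,640,3)
E
python3 - <<'E'
from bench import arm
from h import *
d=np.load("pics/side0.npy");c=arm.camera_params("side")
W=cloud(d,c);np.save("pics/W.npy",W)
for u,v in [(362,258),(345,250),(400,290),(330,270),(240,280),(254,264),(273,250),(290,370),(350,300),(264,325),(456,360),(230,240),(187,231),(198,265),(500,330),(305,312),(445,245)]:
    print((u,v),W[v,u].round(0))
im=cv2.imread("pics/side0.png")[210:350,200:480]
cv2.imwrite("pics/crop.png",cv2.resize(im,None,fx=2.8,fy=2.8,interpolation=cv2.INTER_CUBIC))
E
```

```text
(362, 258) [546.  56. 144.]
(345, 250) [537.  99. 143.]
(400, 290) [562. -39. 119.]
(330, 270) [488.  82. 124.]
(240, 280) [394. 291.  12.]
(254, 264) [437. 303.  31.]
(273, 250) [520. 358.   8.]
(290, 370) [313. -44.  65.]
(350, 300) [499.  30.  79.]
(264, 325) [355. 118.  24.]
(456, 360) [ 595. -166.   23.]
(230, 240) [460. 469.   1.]
(187, 231) [373. 528.  28.]
(198, 265) [327. 358.  41.]
(500, 330) [ 734. -157.   17.]
(305, 312) [450. 114.  14.]
(445, 245) [853. 105.  35.]
```

View pics/crop.png

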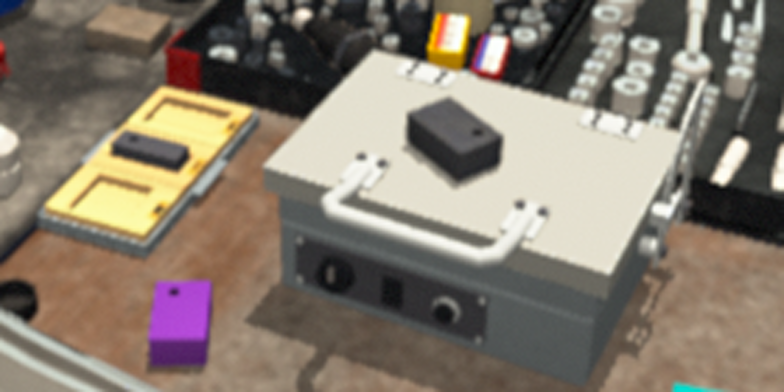

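Run:
```python
from bench import arm
from h import *
c=arm.camera_params("side");K=c["camera_matrix"];E=c["extrinsics"]
im=cv2.imread("pics/side0.png")
def ortho(z,x0,x1,y0,y1,s):
    # image: up = +x, left=+y
    xs=np.arange(x1,x0,-1/s);ys=np.arange(y1,y0,-1/s)
    X,Y=np.meshgrid(xs,ys,indexing='ij')
    P=np.stack([X,Y,np.full_like(X,z)],-1)@E[:3,:3].T+E[:3,3]
    u=P[...,0]/P[...,2]*K[0,0]+K[0,2];v=P[...,1]/P[...,2]*K[1,1]+K[1,2]
    return cv2.remap(im,u.astype(np.float32),v.astype(np.float32),cv2.INTER_CUBIC)
cv2.imwrite("pics/o_rack.png",ortho(19,350,570,230,420,3))
cv2.imwrite("pics/o_cov.png",ortho(118,400,740,-120,200,2))
cv2.imwrite("pics/o_blk.png",ortho(144,400,740,-120,200,2))
```

```text
(no output)
```

View pics/o_rack.png

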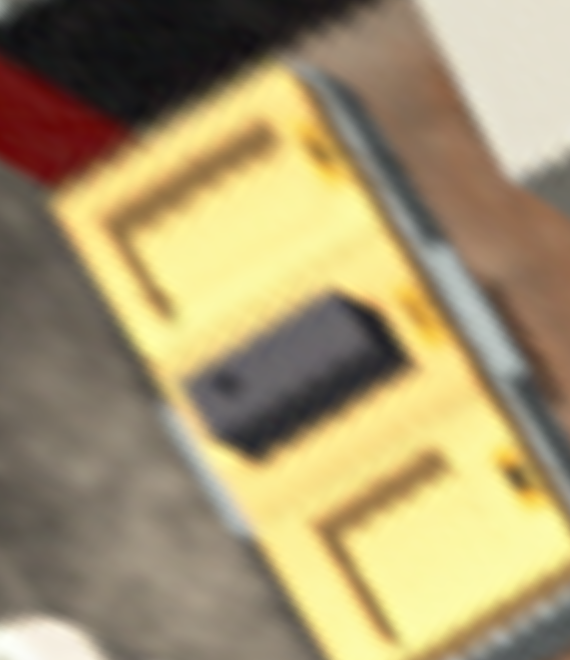

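View pics/o_cov.png

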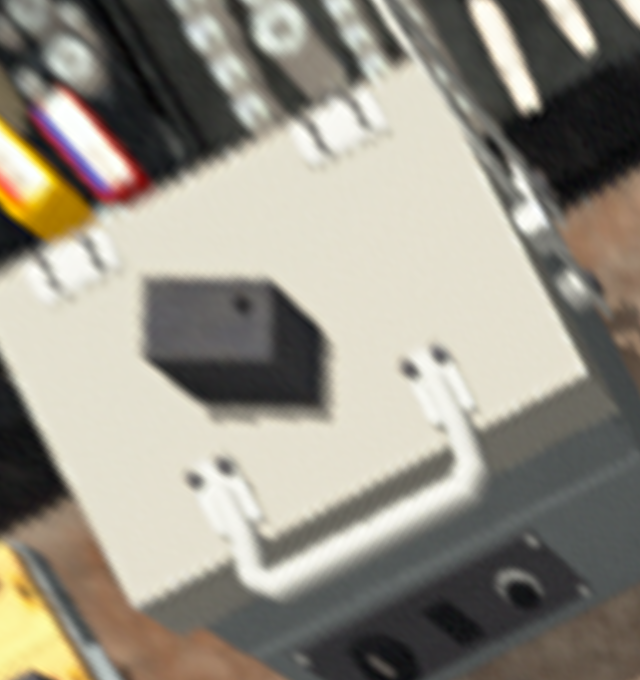

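View pics/o_blk.png

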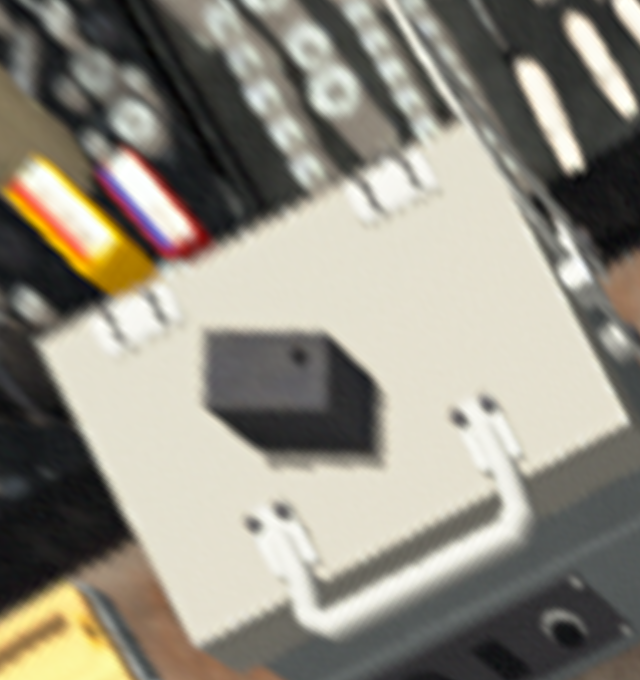

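Run:
```python
from bench import arm
from h import *
from scipy.spatial.transform import Rotation as R
W=np.load("pics/W.npy").reshape(-1,3)
W2=cloud(np.load("pics/scene0.npy"),arm.camera_params("scene")).reshape(-1,3)
H=np.full((13,16),-99.)
for P,n in((W,'side'),(W2,'scene')):
    H[:]=-99
    for x,y,z in P[np.isfinite(P).all(1)]:
        i=int(x//75)-0;j=int((y+300)//75)
        if 0<=i<13 and 0<=j<16 and z<700: H[i,j]=max(H[i,j],z)
    print(n,"rows x=0..,cols y=-300..");print(H.astype(int))
s=arm.read_state();r=R.from_quat(s["ee_rot"]).as_matrix();print(r.round(3))
```

```text
side rows x=0..,cols y=-300..
[[-99 -99 -99 241 241 -99 -99 -99 -99  92 195 204 -78 -99 -99  37]
 [-99 -99   2 214 211   2  32 609 608 595 570 570  42  41   1   2]
 [-99 -99  -4  -5  36 111 127 143 149 -99 347 570  94  41   2   3]
 [-99 -99  -5  76  92 102  17  17   2  21 570 571 329   2   4   1]
 [-11  49  62  72   2  28  27  20  50  50  19  33  10   7   2  89]
 [ 40  52  52   3 136 118  27  31  32   3  34  33 121 121  99  92]
 [ 30   3   3 137 136 126 119  32  31  44  23  24 119 119  97  90]
 [  4  28 119 126 145 146 120  46  46  44  44 126 254 254 255  55]
 [  4  28  27 153 122 120 120  67  66  54  45 202 255 254 254   0]
 [  0  21  17 166 121 -99  49  55  53  41  46 261 259 260 -99 -99]
 [-99  17  48  48  50  58  53  54 112  40  60 258 259 258 -99 -99]
 [-99 -95  48  51  49  59  62  63  37  34  63  46  43 -99 -99 -99]
 [-99 -99  47  51  51  56  60  66  66  54  45 -99 -99 -99 -99 -99]]
scene rows x=0..,cols y=-300..
[[-99   2   5 244 245  19   6 699 698 670 636 597 572  45 -99 -99]
 [-99   2   7 215 216   6   6 699 686 668 635 600 573  46 -99 -99]
 [-99 -99 -99 -99 -99 109 128 145 150   6 349 585 572  47   4 -99]
 [-99 -99 -99  75  93 105  19  22   7  23 350 592 586   5   6 -99]
 [-99 -22  53  74  20  29  27  25  52  55  23 488  11  11   6  94]
 [-45   3   5   7   5 -99   2  23  34  17  34  37 119 124 102  95]
 [-45  -2 -99 -99 119 123 122  32  34  48  27  26 117 123 104  94]
 [-99 -99 -99 124 149 149 125  47  48  47  47 128 258 259 257  59]
 [-99 -99 -99 151 124 124 124  70  69  59  48 206 259 258 259   6]
 [-99 -99 -99 168 124  61  53  57  59  44  51 260 264 263   6   6]
 [-99 -99  51  51  55  61  56  57 116  50  35 -99 263 262   3 -99]
 [-99 -99  50  55  55  58  66  67 108  39 -99 -99 -99 -99 -99 -99]
 [-99 -99  47  51  55  58  61  71  70  57 -99 -99 -99 -99 -99 -99]]
[[-0.412 -0.001  0.911]
 [-0.911 -0.002 -0.412]
 [ 0.002 -1.     0.   ]]
```

```bash
python3 -m creep '[[[10,-10,38],[0,0,-0.06],1],[[25,-40,60],[0,0,-0.12],1],[[40,-75,70],[0,0,-0.18],1],[[58,-110,75],[0,0,-0.24],1],[[76,-145,80],[0,0,-0.30],1],[[95,-180,85],[0,0,-0.36],1],[[114,-215,90],[0,0,-0.42],1],[[134,-250,95],[0,0,-0.48],1],[[154,-285,100],[0,0,-0.54],1],[[174,-320,100],[0,0,-0.60],1],[[193,-355,100],[0,0,-0.66],1],[[212,-389,100],[0,0,-0.68],1]]'
python3 -m creep '[[[0,0,0],[0,0,0],1],[[0,0,0],[0,0,0],1]]'
python3 - <<'E'
from bench import arm
from h import *
s=arm.read_state();print(s)
p,d=arm.get_image("wrist");cv2.imwrite("pics/w1.png",p[:,:,::-1]);np.savez("pics/w1.npz",d=d,pos=s["position"],q=s["ee_rot"])
E
```

```text
clock: 1.15
position: [469.8, 178.5, 331.4]
ee_rot: [-0.162, 0.688, -0.688, 0.163]
contact_force: [0.9, -0.0, -0.2]
gripper_width: 85.4
clock: 1.32
position: [470.1, 178.6, 331.0]
ee_rot: [0.162, -0.688, 0.688, -0.162]
contact_force: [-0.6, 0.8, 0.1]
gripper_width: 85.2
{'clock': 1.3167, 'joints': array([ 6.86286324e-01,  1.16354873e-01, -1.05926346e-01, -2.57068457e-04,
       -1.34922867e+00, -2.24310943e-01]), 'joint_vel': array([ 0.05314648,  0.00023977, -0.00076993, -0.00409548,  0.0036067 ,
       -0.00462828]), 'joint_efforts': array([-9.94223021e-01, -2.62189257e+01,  1.98331779e+01,  4.48729411e+00,
       -2.12958001e-02,  3.52764304e-02]), 'position': array([470.05341706, 178.55733668, 330.95235054]), 'ee_rot': array([ 0.16213047, -0.68829977,  0.6883624 , -0.16159933]), 'contact_force': array([-0.60821358,  0.77498577,  0.10499511]), 'wrist_torque': array([ 0.03404077, -0.0081021 , -0.03082147]), 'gripper_width': 85.233110370783}
```

View pics/w1.png

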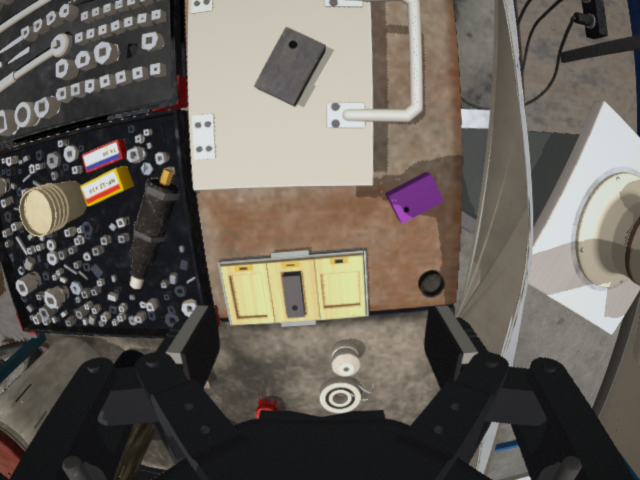

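```bash
cat >> h.py <<'E'
from scipy.spatial.transform import Rotation as R
def wproj(P,c,pos,q):
    K=c["camera_matrix"];T=c["T_tool_cam"]
    p=(np.asarray(P)-pos)@R.from_quat(q).as_matrix()
    p=(p-T[:3,3])@T[:3,:3]
    rr=np.hypot(p[...,0],p[...,1]);th=np.arctan2(rr,p[...,2])
    return K[0,2]+K[0,0]*th*p[...,0]/rr, K[1,2]+K[0,0]*th*p[...,1]/rr
def wortho(im,c,pos,q,z,x0,x1,y0,y1,s):
    X,Y=np.meshgrid(np.arange(x1,x0,-1/s),np.arange(y1,y0,-1/s),indexing='ij')
    u,v=wproj(np.stack([X,Y,np.full_like(X,z)],-1),c,pos,q)
    return cv2.remap(im,u.astype(np.float32),v.astype(np.float32),cv2.INTER_CUBIC)
E
python3 - <<'E'
from bench import arm
from h import *
c=arm.camera_params("wrist");n=np.load("pics/w1.npz");im=cv2.imread("pics/w1.png")
a=(im,c,n["pos"],n["q"])
cv2.imwrite("pics/wr.png",wortho(*a,19,350,550,230,430,3))
cv2.imwrite("pics/wc.png",wortho(*a,118,420,700,-110,200,2))
cv2.imwrite("pics/wb.png",wortho(*a,144,500,620,0,130,5))
E
```

```text
(no output)
```

View pics/wr.png

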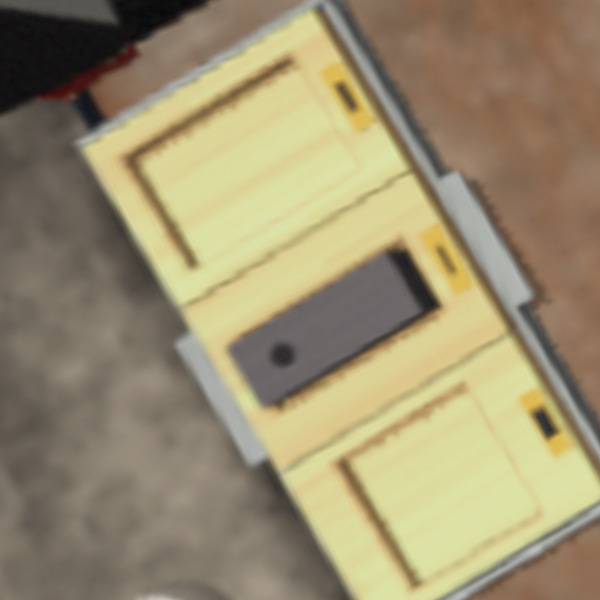

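View pics/wc.png

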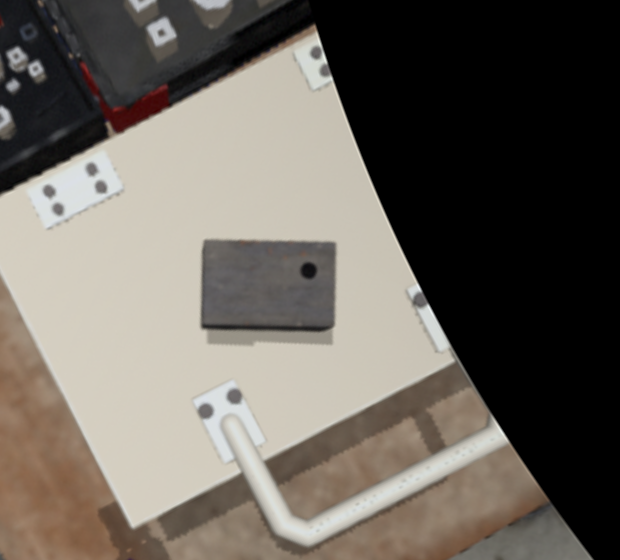

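View pics/wb.png

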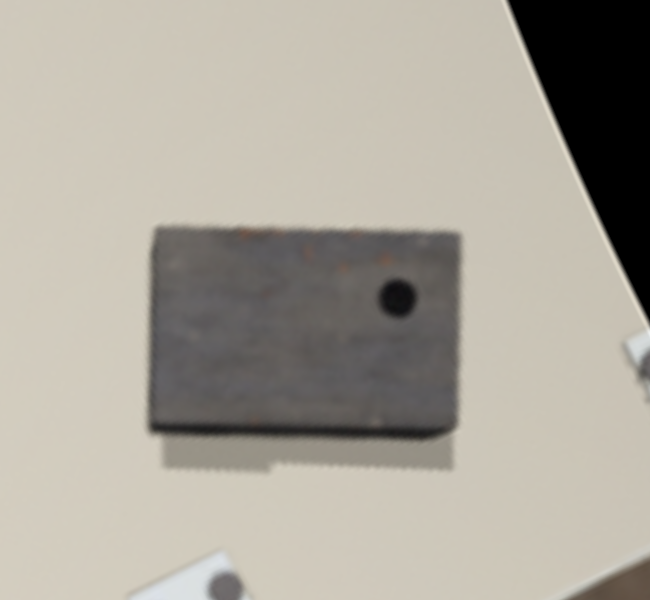

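```bash
python3 -m creep '[[[14,-18,-10],[0,0,-0.08],1],[[28,-37,-25],[0,0,-0.16],1],[[42,-55,-40],[0,0,-0.24],1],[[56,-74,-55],[0,0,-0.32],1],[[70,-92,-70],[0,0,-0.40],1],[[85,-111,-80],[0,0,-0.486],1],[[85,-111,-80],[0,0,-0.486],1],[[85,-111,-80],[0,0,-0.486],1],[[85,-111,-80],[0,0,-0.486],1],[[85,-111,-80],[0,0,-0.486],1]]'
cat > snap.py <<'E'
import sys
from bench import arm
from h import *
k=sys.argv[1]
s=arm.read_state();p,d=arm.get_image("wrist");cv2.imwrite(f"pics/{k}.png",p[:,:,::-1]);np.savez(f"pics/{k}.npz",d=d,pos=s["position"],q=s["ee_rot"])
r=R.from_quat(s["ee_rot"]).as_matrix()
print(s["clock"],s["position"].round(2),s["contact_force"].round(1),round(s["gripper_width"],1),"xyaw",np.arctan2(r[1,0],r[0,0]),"ydir",r[:,1].round(3), s["joints"].round(3))
E
python3 snap.py w2
python3 - <<'E'
from bench import arm
from h import *
c=arm.camera_params("wrist");n=np.load("pics/w2.npz");im=cv2.imread("pics/w2.png")
a=(im,c,n["pos"],n["q"])
cv2.imwrite("pics/wb2.png",wortho(*a,144,500,620,0,130,5))
E
```

```text
clock: 2.2
position: [554.4, 70.9, 252.1]
ee_rot: [0.007, 0.707, -0.707, -0.006]
contact_force: [0.1, 0.2, 0.3]
gripper_width: 85.3
2.2 [554.39  70.87 252.13] [0.1 0.2 0.3] 85.3 xyaw 3.124351747055556 ydir [ 0.001  0.001 -1.   ] [ 0.417  0.257 -0.124 -0.    -1.188 -0.434]
```

View pics/w2.png

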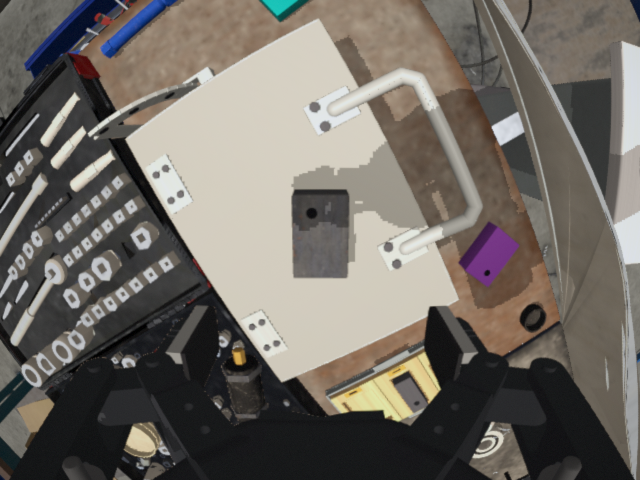

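View pics/wb2.png

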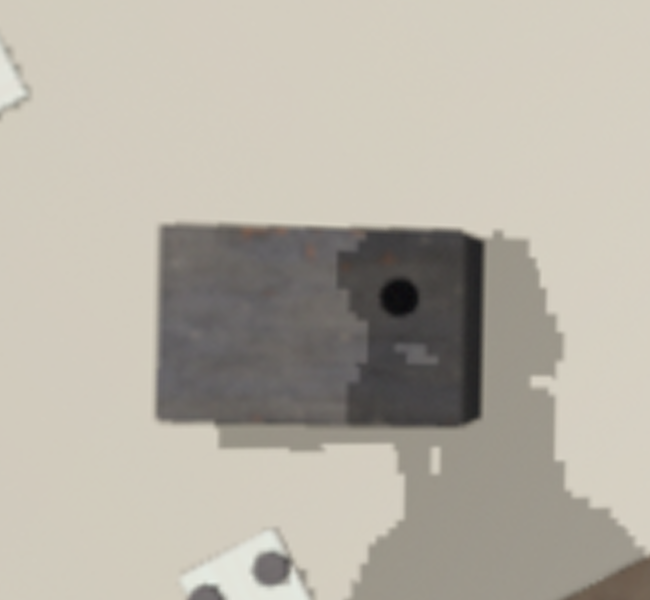

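```bash
python3 -m creep '[[[0,-1,-35],[0,0,0],1],[[0.3,-2,-70],[0,0,0],1],[[0.3,-2,-100],[0,0,0],1],[[0.3,-2,-115],[0,0,0],1],[[0.3,-2,-125],[0,0,0],1],[[0.3,-2,-125],[0,0,0],1],[[0.3,-2,-125],[0,0,0],1]]'
python3 snap.py w3
```

```text
clock: 2.83
position: [555.4, 68.1, 127.2]
ee_rot: [0.007, 0.707, -0.707, -0.006]
contact_force: [0.3, 0.0, 0.0]
gripper_width: 85.1
2.8333 [555.42  68.11 127.25] [0.3 0.  0. ] 85.1 xyaw 3.122921149710665 ydir [ 0.002  0.    -1.   ] [ 0.412  0.372 -0.299  0.001 -0.899 -0.431]
```

View pics/w3.png

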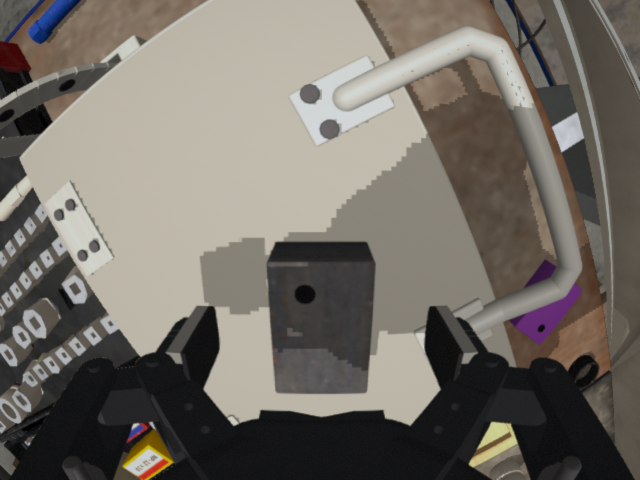

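```bash
python3 -m creep '[[[0,0,0],[0,0,0],-1],[[0,0,0],[0,0,0],-1],[[0,0,0],[0,0,0],-1],[[0,0,0],[0,0,0],-1],[[0,0,0],[0,0,0],-1],[[0,0,0],[0,0,0],-1],[[0,0,0],[0,0,0],-1],[[0,0,0],[0,0,0],-1]]'
python3 -m creep '[[[0,0,0],[0,0,0],-1],[[0,0,0],[0,0,0],-1],[[0,0,4],[0,0,0],-1],[[0,0,10],[0,0,0],-1],[[0,0,10],[0,0,0],-1],[[0,0,10],[0,0,0],-1]]'
python3 snap.py w4
```

```text
clock: 3.55
position: [555.7, 67.6, 127.4]
ee_rot: [0.008, 0.707, -0.707, -0.006]
contact_force: [-0.3, 0.4, 5.2]
gripper_width: 38.6
clock: 4.05
position: [554.3, 67.3, 135.7]
ee_rot: [-0.007, -0.707, 0.707, 0.008]
contact_force: [0.6, -1.1, -4.5]
gripper_width: 38.5
4.05 [554.27  67.34 135.71] [ 0.6 -1.1 -4.5] 38.5 xyaw 3.121202872383218 ydir [-0.001 -0.    -1.   ] [ 0.411  0.362 -0.289 -0.001 -0.922 -0.431]
```

View pics/w4.png

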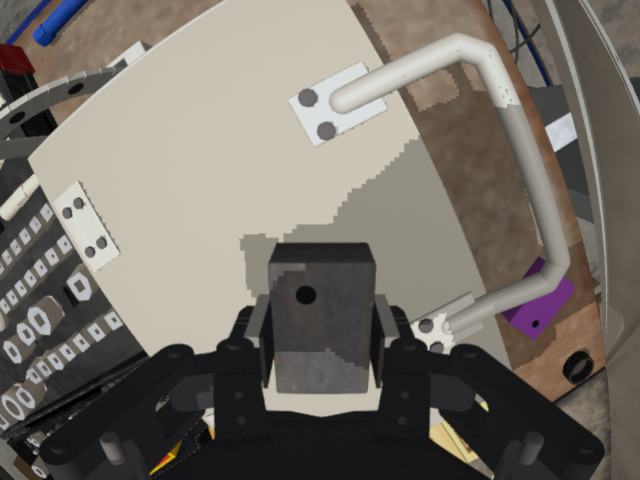

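```bash
python3 -m creep '[[[0,0,25],[0,0,0],-1],[[0,0,50],[0,0,0],-1],[[-4,15,75],[0,0,0.05],-1],[[-12,40,90],[0,0,0.11],-1],[[-20,68,95],[0,0,0.17],-1],[[-28,100,95],[0,0,0.23],-1],[[-37,133,95],[0,0,0.29],-1],[[-46,167,95],[0,0,0.35],-1],[[-56,200,95],[0,0,0.41],-1],[[-65,234,95],[0,0,0.47],-1],[[-75,268,90],[0,0,0.53],-1],[[-83,298,80],[0,0,0.567],-1]]'
python3 -m creep '[[[-6,22,-15],[0,0,0],-1],[[-11,40,-35],[0,0,0],-1],[[-12,44,-55],[0,0,0],-1],[[-12,44,-66],[0,0,0],-1],[[-12,44,-66],[0,0,0],-1],[[-12,44,-66],[0,0,0],-1],[[-12,44,-66],[0,0,0],-1]]'
python3 snap.py w5
python3 - <<'E'
from bench import arm
from h import *
c=arm.camera_params("wrist");n=np.load("pics/w5.npz");im=cv2.imread("pics/w5.png")
a=(im,c,n["pos"],n["q"])
cv2.imwrite("pics/wr5.png",wortho(*a,19,380,560,260,420,3.6))
E
```

```text
clock: 5.1
position: [471.2, 367.7, 216.7]
ee_rot: [-0.192, 0.681, -0.68, 0.193]
contact_force: [0.6, -0.2, -4.1]
gripper_width: 38.3
clock: 5.68
position: [460.8, 409.3, 151.6]
ee_rot: [-0.19, 0.681, -0.681, 0.191]
contact_force: [0.4, 0.0, -4.5]
gripper_width: 38.8
5.6833 [460.81 409.29 151.59] [ 0.4  0.  -4.5] 38.8 xyaw -2.5951907481757033 ydir [ 0.002  0.001 -1.   ] [ 9.890e-01  4.330e-01 -1.270e-01  1.000e-03 -1.009e+00 -4.430e-01]
```

View pics/w5.png

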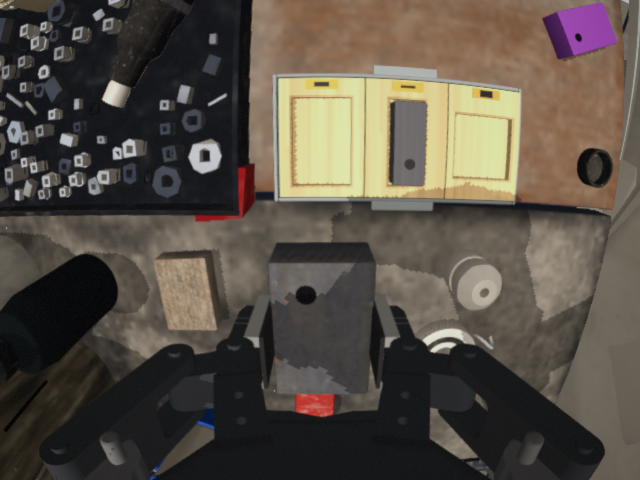

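View pics/wr5.png

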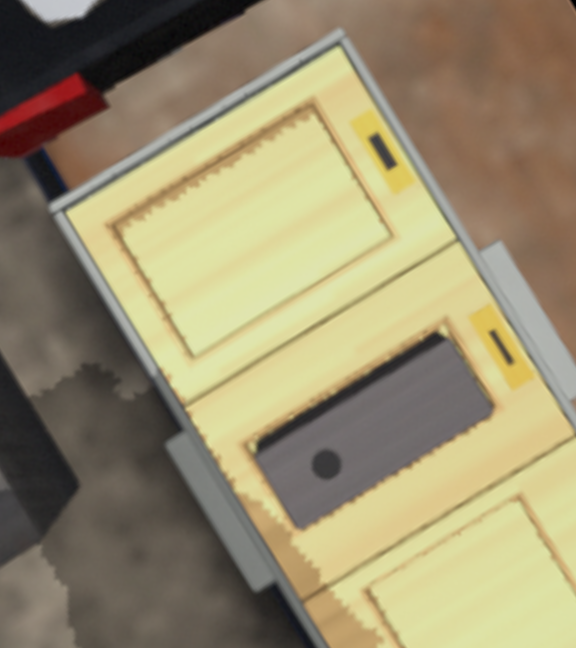

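Run:
```python
from bench import arm
from h import *
c=arm.camera_params("wrist");n=np.load("pics/w5.npz");im=cv2.imread("pics/w5.png")
K=c["camera_matrix"];T=c["T_tool_cam"];d=n["d"]
def ray(u,v):
    x=u-K[0,2];y=v-K[1,2];r=np.hypot(x,y);th=r/K[0,0]
    return np.array([np.sin(th)*x/r,np.sin(th)*y/r,np.cos(th)])
for u,v in [(275,262),(373,262),(371,392),(277,393),(306,295),(322,330)]:
    r=ray(u,v);w=T[:3,:3]@r;o=T[:3,3]
    out=[]
    for h in(-14,-18,-22):
        t=(h-o[1])/w[1];out.append((o+t*w).round(1)[[0,2]])
    dd=d[v-3 if v>380 else v+3,u]; pd=o+T[:3,:3]@(r/r[2]*dd)
    print((u,v),out,"depthpt",pd.round(1))
cv2.imwrite("pics/w5z.png",cv2.resize(im[225:410,220:430],None,fx=3.2,fy=3.2,interpolation=cv2.INTER_CUBIC))
```

```text
(275, 262) [array([-16.,  29.]), array([-15.5,  30.5]), array([-14.9,  32. ])] depthpt [-15.7 -16.1  29.8]
(373, 262) [array([20.3, 29. ]), array([19.7, 30.5]), array([19.1, 31.9])] depthpt [ 19.9 -16.7  30. ]
(371, 392) [array([ 23.2, -33. ]), array([ 22.5, -29.6]), array([ 21.8, -26.2])] depthpt [  51.2  150.5 -173.2]
(277, 393) [array([-18.6, -33.5]), array([-18. , -30.1]), array([-17.4, -26.7])] depthpt [-18.2 -17.  -30.9]
(306, 295) [array([-4.7, 15.6]), array([-4.5, 17.5]), array([-4.3, 19.4])] depthpt [ -4.6 -15.8  16.4]
(322, 330) [array([1.4, 0. ]), array([1.4, 2.4]), array([1.4, 4.8])] depthpt [  1.4 -16.3   1.4]
```

View pics/w5z.png

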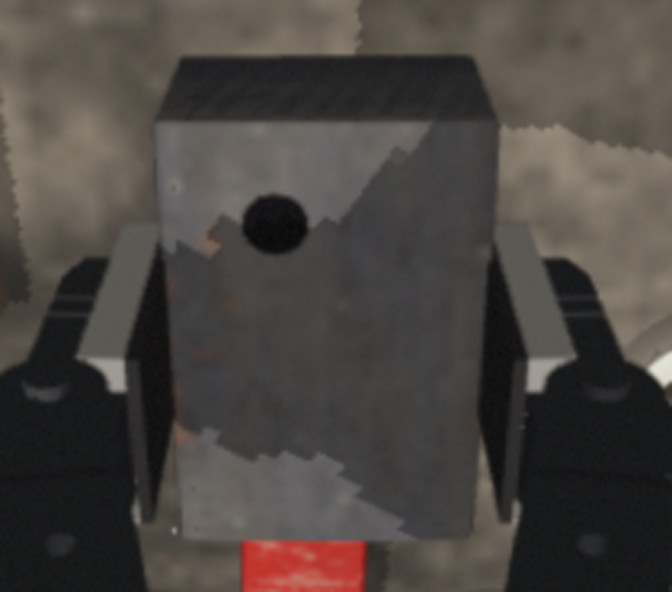

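```bash
python3 -m creep '[[[0,0,-25],[0,0,-0.005],-1],[[0,0,-50],[0,0,-0.005],-1],[[0,0,-75],[0,0,-0.005],-1],[[0,0,-95],[0,0,-0.005],-1],[[0,0,-102],[0,0,-0.005],-1],[[0,0,-102],[0,0,-0.005],-1],[[0,0,-102],[0,0,-0.005],-1],[[0,0,-102],[0,0,-0.005],-1]]'
python3 snap.py w6
python3 - <<'E'
from bench import arm
from h import *
c=arm.camera_params("wrist");n=np.load("pics/w6.npz");im=cv2.imread("pics/w6.png")
# tool-frame ortho, plane at tool y = 48.3-19 =>
K=c["camera_matrix"]
h=n["pos"][2]-19;s=5
X,Z=np.meshgrid(np.arange(-60,80,1/s),np.arange(125,20,-1/s))
u,v=wproj(np.stack([X,np.full_like(X,h),Z],-1),c,np.zeros(3),[0,0,0,1])
o=cv2.remap(im,u.astype(np.float32),v.astype(np.float32),cv2.INTER_CUBIC);cv2.imwrite("pics/t6.png",o)
E
```

```text
clock: 6.4
position: [461.1, 410.7, 50.6]
ee_rot: [-0.188, 0.682, -0.68, 0.191]
contact_force: [0.5, 0.7, -4.5]
gripper_width: 38.4
6.4 [461.13 410.69  50.62] [ 0.5  0.7 -4.5] 38.4 xyaw -2.599319189485063 ydir [ 0.003  0.003 -1.   ] [ 0.99   0.546 -0.228  0.001 -0.792 -0.448]
```

View pics/w6.png

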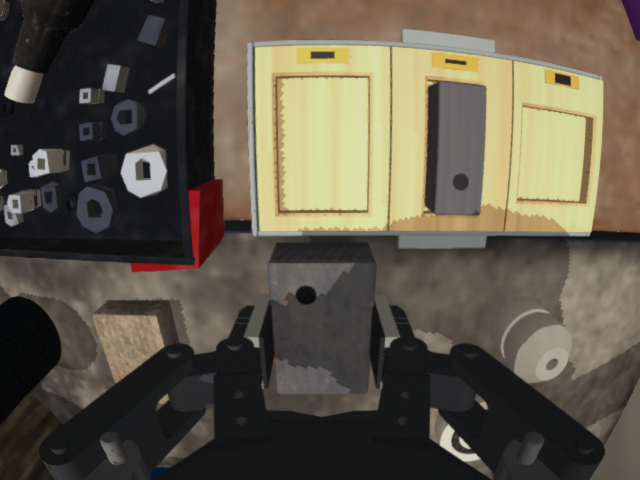

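View pics/t6.png

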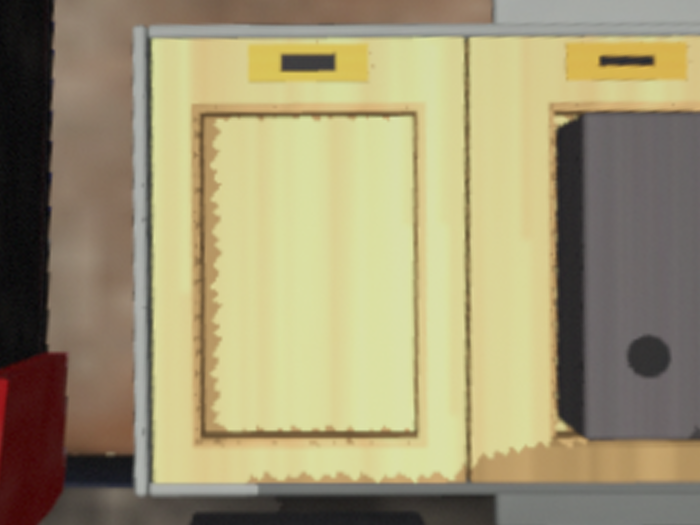

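```bash
python3 -m creep '[[[9,-15,0],[0,0,0],-1],[[18,-31,0],[0,0,0],-1],[[27,-46,0],[0,0,0],-1],[[36.3,-61,0],[0,0,0],-1],[[36.3,-61,-5],[0,0,0],-1],[[36.3,-61,-10],[0,0,0],-1],[[36.3,-61,-15],[0,0,0],-1],[[36.3,-61,-15],[0,0,0],-1],[[36.3,-61,-15],[0,0,0],-1],[[36.3,-61,-15],[0,0,0],-1]]'
python3 snap.py w7
python3 - <<'E'
from h import *
im=cv2.imread("pics/w7.png");cv2.imwrite("pics/w7z.png",cv2.resize(im[200:420,180:480],None,fx=2.6,fy=2.6,interpolation=cv2.INTER_CUBIC))
from bench import arm
p,d=arm.get_image("side");cv2.imwrite("pics/s7.png",cv2.resize(p[200:320,180:360,::-1],None,fx=4,fy=4,interpolation=cv2.INTER_CUBIC))
E
```

```text
clock: 7.28
position: [496.0, 349.2, 33.4]
ee_rot: [-0.19, 0.681, -0.681, 0.19]
contact_force: [1.0, -1.3, -5.3]
gripper_width: 38.8
7.2833 [495.98 349.18  33.37] [ 1.  -1.3 -5.3] 38.8 xyaw -2.598483997626486 ydir [ 0.  0. -1.] [ 0.88   0.556 -0.267  0.    -0.747 -0.337]
```

View pics/w7z.png

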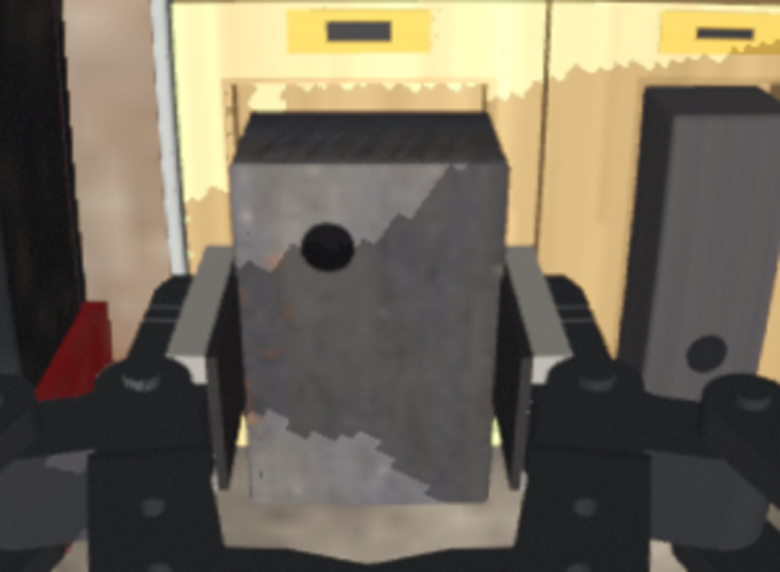

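View pics/s7.png

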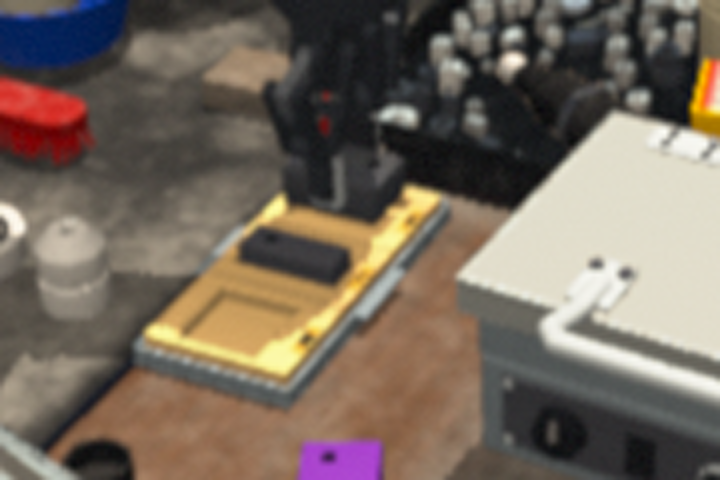

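Run:
```python
from bench import arm
from h import *
c=arm.camera_params("wrist");n=np.load("pics/w7.npz");im=cv2.imread("pics/w7.png")
s=9
for k,h in(("a",33.3-19),("b",9.5)):
    X,Z=np.meshgrid(np.arange(-35,40,1/s),np.arange(60,20,-1/s))
    u,v=wproj(np.stack([X,np.full_like(X,h),Z],-1),c,np.zeros(3),[0,0,0,1])
    o=cv2.remap(im,u.astype(np.float32),v.astype(np.float32),cv2.INTER_CUBIC);cv2.imwrite(f"pics/t7{k}.png",o)
```

```text
(no output)
```

View pics/t7a.png

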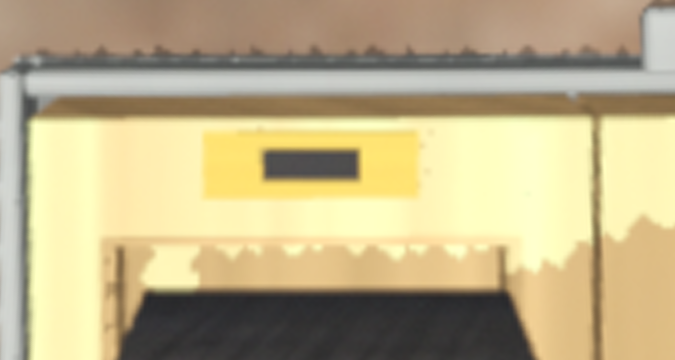

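View pics/t7b.png

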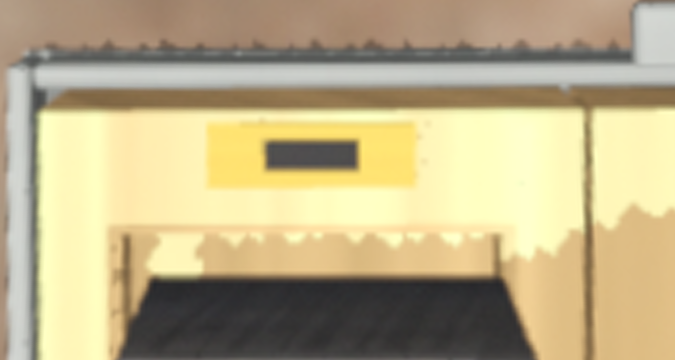

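```bash
python3 -m creep '[[[1.9,0.2,0],[0,0,0],-1],[[1.9,0.2,0],[0,0,0],-1],[[1.9,0.2,-2],[0,0,0],-1],[[1.9,0.2,-4],[0,0,0],-1],[[1.9,0.2,-6],[0,0,0],-1],[[1.9,0.2,-6],[0,0,0],-1],[[1.9,0.2,-6],[0,0,0],-1]]'
python3 snap.py w8
python3 - <<'E'
from bench import arm
from h import *
c=arm.camera_params("wrist");n=np.load("pics/w8.npz");im=cv2.imread("pics/w8.png")
s=9
h=9
X,Z=np.meshgrid(np.arange(-35,40,1/s),np.arange(60,20,-1/s))
u,v=wproj(np.stack([X,np.full_like(X,h),Z],-1),c,np.zeros(3),[0,0,0,1])
o=cv2.remap(im,u.astype(np.float32),v.astype(np.float32),cv2.INTER_CUBIC);cv2.imwrite(f"pics/t8.png",o)
E
```

```text
clock: 7.97
position: [497.9, 348.5, 27.0]
ee_rot: [0.189, -0.681, 0.681, -0.189]
contact_force: [0.4, -0.7, -4.4]
gripper_width: 38.5
7.9667 [497.92 348.45  26.99] [ 0.4 -0.7 -4.4] 38.5 xyaw -2.5996381843769827 ydir [-0.    -0.001 -1.   ] [ 0.877  0.567 -0.268 -0.    -0.737 -0.335]
```

View pics/t8.png

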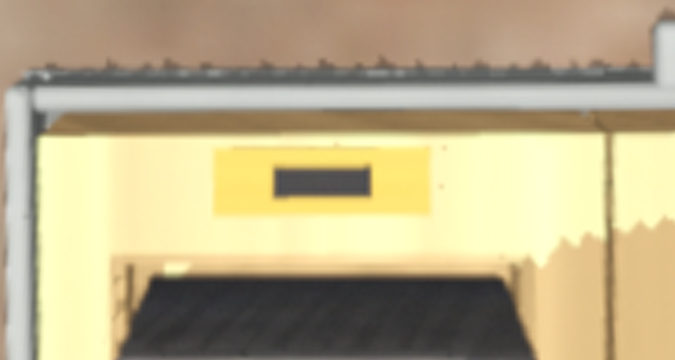

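```bash
python3 -m creep '[[[0.5,0.7,0],[0,0,0],-1],[[0.5,0.7,-1],[0,0,0],-1],[[0.5,0.7,-2],[0,0,0],-1],[[0.5,0.7,-3],[0,0,0],-1],[[0.5,0.7,-3],[0,0,0],-1]]'
python3 -m creep '[[[0,0,-1],[0,0,0],-1],[[0,0,-2],[0,0,0],-1],[[0,0,-3],[0,0,0],-1],[[0,0,-3],[0,0,0],-1]]'
```

```text
clock: 8.43
position: [498.4, 349.2, 24.0]
ee_rot: [0.189, -0.681, 0.681, -0.189]
contact_force: [0.1, -0.3, -4.9]
gripper_width: 38.7
clock: 8.77
position: [498.4, 349.2, 21.0]
ee_rot: [0.189, -0.681, 0.681, -0.189]
contact_force: [-0.7, 0.3, -4.1]
gripper_width: 38.3
```

```bash
python3 -m creep '[[[0,0,-0.5],[0,0,0],-1],[[0,0,-1],[0,0,0],-1],[[0,0,-1],[0,0,0],-1]]'
python3 -m creep '[[[0,0,-0.5],[0,0,0],-1],[[0,0,-1],[0,0,0],-1],[[0,0,-1],[0,0,0],-1]]'
python3 -m creep '[[[0,0,-0.5],[0,0,0],-1],[[0,0,-0.5],[0,0,0],-1]]'
python3 snap.py w9
```

```text
clock: 9.02
position: [498.5, 349.3, 20.2]
ee_rot: [0.189, -0.681, 0.681, -0.189]
contact_force: [0.4, 0.4, -5.0]
gripper_width: 38.3
clock: 9.27
position: [498.6, 349.4, 19.6]
ee_rot: [-0.189, 0.681, -0.681, 0.189]
contact_force: [-0.6, -0.6, -3.4]
gripper_width: 38.4
clock: 9.43
position: [498.6, 349.4, 19.6]
ee_rot: [-0.189, 0.681, -0.681, 0.189]
contact_force: [-1.5, -0.5, 1.6]
gripper_width: 38.4
9.4333 [498.61 349.39  19.56] [-1.5 -0.5  1.6] 38.4 xyaw -2.5993659977580115 ydir [ 0.  0. -1.] [ 0.877  0.578 -0.271  0.    -0.722 -0.335]
```

View pics/w9.png

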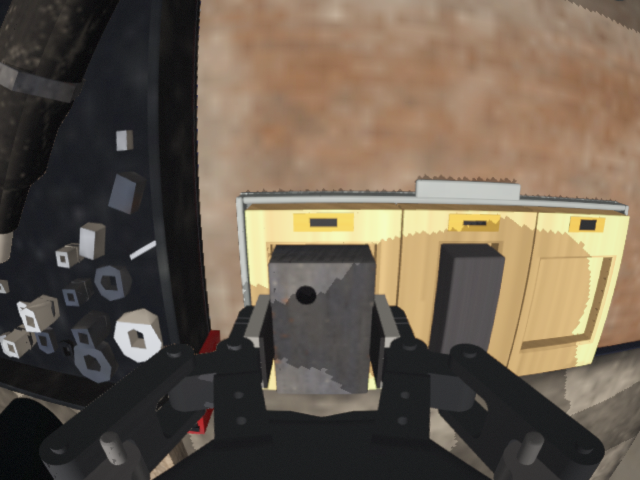

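```bash
python3 -m creep '[[[0,0,0],[0,0,0],0.1],[[0,0,0],[0,0,0],0.3],[[0,0,0],[0,0,0],0.3],[[0,0,0],[0,0,0],0.3],[[0,0,0],[0,0,0],0.3],[[0,0,0],[0,0,0],0.3]]'
python3 -m creep '[[[0,0,15],[0,0,0],0.3],[[0,0,40],[0,0,0],0.3],[[0,0,75],[0,0,0],0],[[0,0,115],[0,0,0],-0.1],[[0,0,150],[0,0,0],-0.1],[[-10,0,185],[0,0,0],-0.1],[[-18,0,200],[0,0,0],-0.1],[[-18,0,200],[0,0,0],-0.1],[[-18,0,200],[0,0,0],-0.1]]'
python3 snap.py w10
python3 - <<'E'
from bench import arm
from h import *
c=arm.camera_params("wrist");n=np.load("pics/w10.npz");im=cv2.imread("pics/w10.png")
a=(im,c,n["pos"],n["q"])
cv2.imwrite("pics/wr10.png",wortho(*a,36,380,560,260,420,3.6))
p,d=arm.get_image("side");cv2.imwrite("pics/s10.png",cv2.resize(p[200:320,180:360,::-1],None,fx=4,fy=4,interpolation=cv2.INTER_CUBIC))
W=cloud(d,arm.camera_params("side"))
np.save("pics/W10.npy",W)
m=(abs(W[...,0]-498)<60)&(abs(W[...,1]-349)<60)
pts=W[m];rc=(pts[:,:2]-[498,349])
cx=np.array([.857,.516]);cy=np.array([-.516,.857])
lx=rc@cx;ly=rc@cy
for a in(-12,0,12):
  for b in(-22,0,22):
    q=pts[(abs(lx-a)<6)&(abs(ly-b)<6)];print(a,b,len(q),np.median(q[:,2]).round(1) if len(q) else None)
E
```

```text
clock: 9.98
position: [498.7, 349.5, 18.9]
ee_rot: [-0.189, 0.681, -0.681, 0.189]
contact_force: [0.1, -0.3, 0.1]
gripper_width: 55.6
clock: 10.73
position: [480.4, 349.7, 219.9]
ee_rot: [-0.189, 0.682, -0.681, 0.19]
contact_force: [-0.3, -0.4, -1.6]
gripper_width: 38.4
10.7333 [480.41 349.65 219.94] [-0.3 -0.4 -1.6] 38.4 xyaw -2.599326796647952 ydir [ 0.001  0.002 -1.   ] [ 0.901  0.339 -0.09  -0.    -1.139 -0.359]
-12 -22 74 389.4
-12 0 66 310.6
-12 22 18 34.3
0 -22 50 389.6
0 0 131 261.3
0 22 30 223.1
12 -22 19 35.0
12 0 68 257.1
12 22 17 37.4
```

View pics/wr10.png

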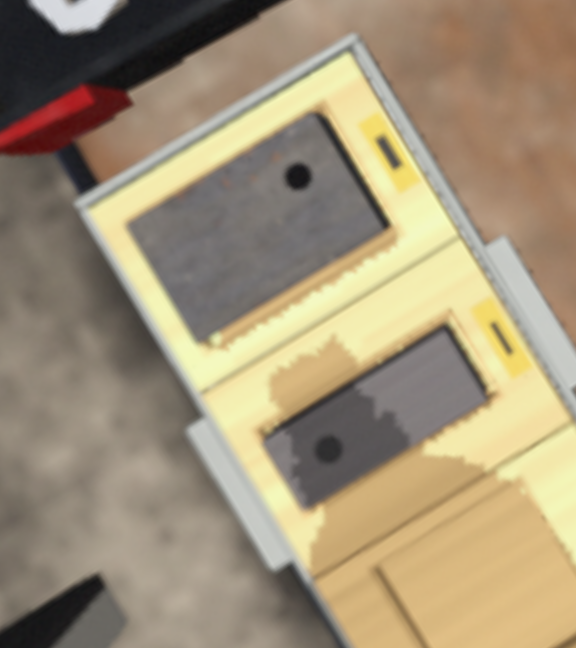

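View pics/s10.png

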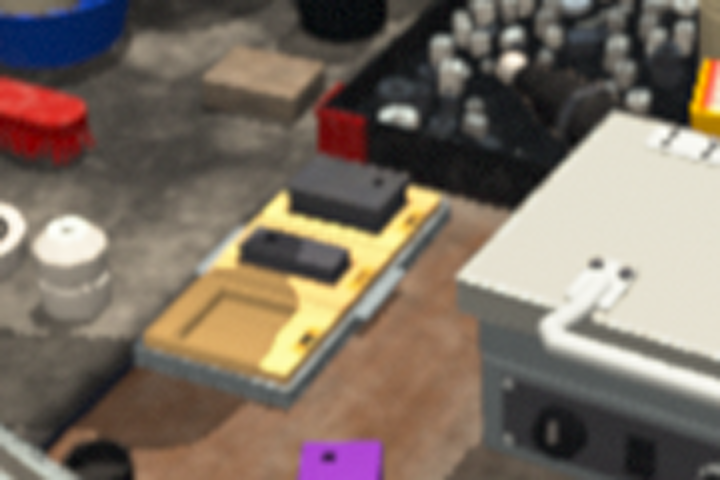

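View pics/w10.png

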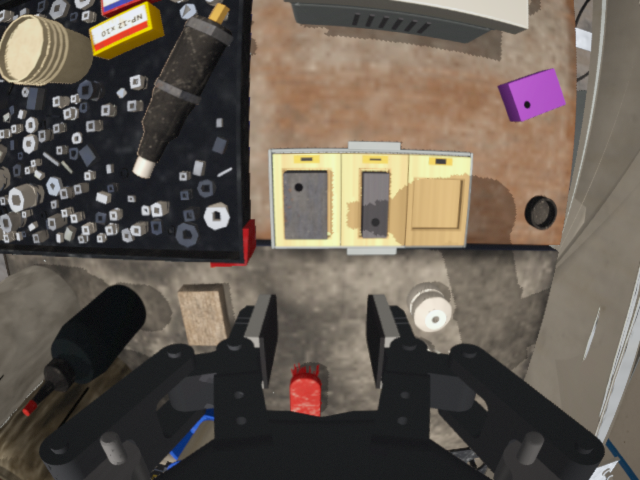

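```bash
python3 - <<'E'
from bench import arm
from h import *
c=arm.camera_params("wrist");n=np.load("pics/w10.npz");K=c["camera_matrix"];T=c["T_tool_cam"];d=n["d"]
out=[]
for u in range(288,326,6):
  for v in range(174,236,8):
    x=u-K[0,2];y=v-K[1,2];r=np.hypot(x,y);th=r/K[0,0]
    ray=np.array([np.sin(th)*x/r,np.sin(th)*y/r,np.cos(th)]);p=T[:3,:3]@(ray/ray[2]*d[v,u])+T[:3,3]
    out.append(R.from_quat(n["q"]).apply(p)+n["pos"])
o=np.array(out);A=np.c_[o[:,:2]-o[:,:2].mean(0),np.ones(len(o))]
print(np.linalg.lstsq(A,o[:,2],rcond=None)[0], o[:,2].min(),o[:,2].max())
E
python3 -m creep '[[[-4,-20,5],[0,0,-0.01],-0.1],[[-8,-48,12],[0,0,-0.02],-0.1],[[-12,-76,12],[0,0,-0.03],-0.1],[[-16,-104,12],[0,0,-0.04],-0.1],[[-20,-132,12],[0,0,-0.05],-0.1],[[-24,-160,12],[0,0,-0.06],-0.1],[[-28,-188,12],[0,0,-0.077],-0.1],[[-32,-218,12],[0,0,-0.077],-0.1],[[-36,-248,12],[0,0,-0.077],-0.1],[[-40,-278,12],[0,0,-0.077],-0.1],[[-45,-303,12],[0,0,-0.077],-0.1],[[-45,-303,12],[0,0,-0.077],-0.1]]'
python3 -m creep '[[[0,0,0],[0,0,0],-0.1],[[0,0,0],[0,0,0],-0.1],[[0,0,0],[0,0,0],-0.1]]'
python3 snap.py w11
python3 - <<'E'
from bench import arm
from h import *
c=arm.camera_params("wrist");n=np.load("pics/w11.npz");im=cv2.imread("pics/w11.png")
s=4
for k,z in(("bar",130),("cov",118)):
    h=n["pos"][2]-z
    X,Z=np.meshgrid(np.arange(-100,80,1/s),np.arange(125,-20,-1/s))
    u,v=wproj(np.stack([X,np.full_like(X,h),Z],-1),c,np.zeros(3),[0,0,0,1])
    cv2.imwrite(f"pics/t11{k}.png",cv2.remap(im,u.astype(np.float32),v.astype(np.float32),cv2.INTER_CUBIC))
E
```

```text
[-7.89948793e-03 -1.95031329e-03  3.59670774e+01] 34.47738087985368 37.536251986574456
clock: 11.83
position: [433.5, 42.8, 229.1]
ee_rot: [0.163, -0.688, 0.689, -0.16]
contact_force: [-0.4, 0.4, -0.0]
gripper_width: 38.3
clock: 12.08
position: [435.8, 46.9, 230.1]
ee_rot: [0.164, -0.688, 0.688, -0.163]
contact_force: [1.1, -0.2, 0.6]
gripper_width: 38.3
12.0833 [435.75  46.87 230.15] [ 1.1 -0.2  0.6] 38.3 xyaw -2.6759100255456394 ydir [-0.001 -0.001 -1.   ] [ 0.48   0.062 -0.422 -0.    -1.087 -0.015]
```

View pics/w11.png

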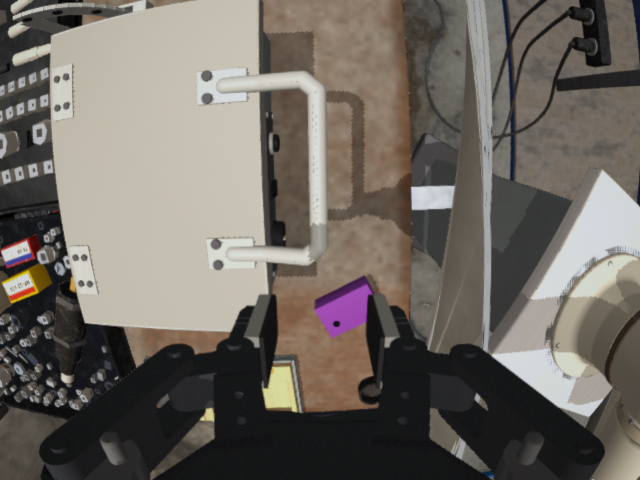

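View pics/t11bar.png

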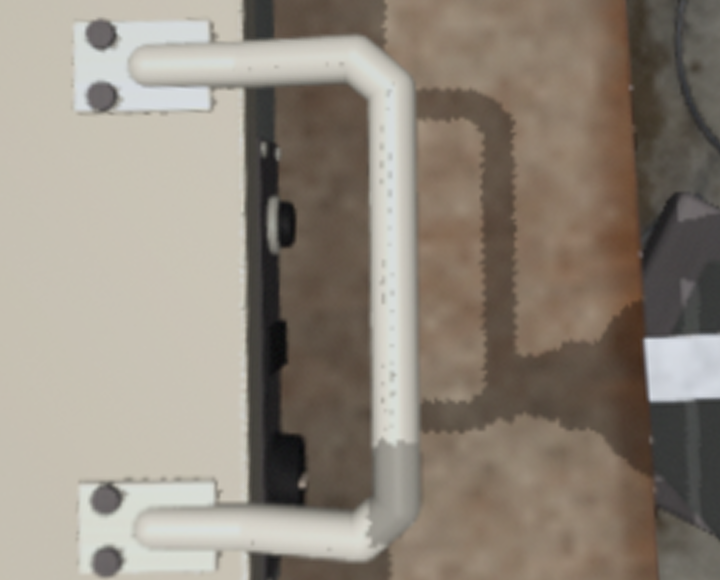

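View pics/t11cov.png

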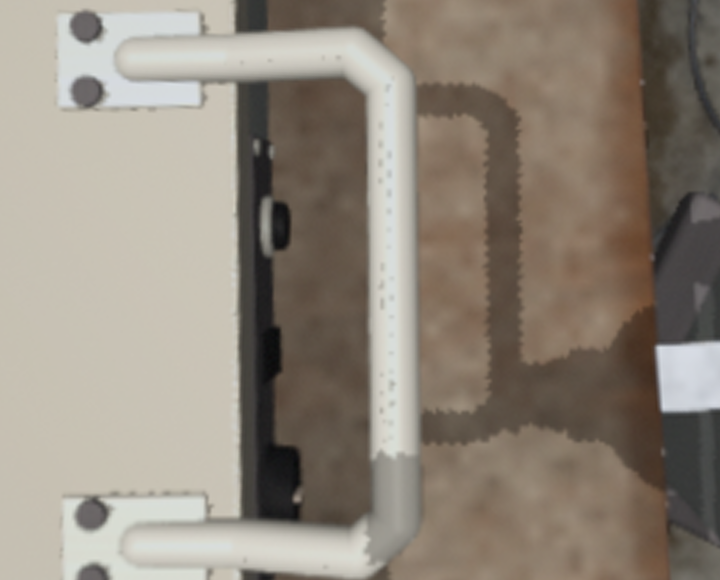

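```bash
python3 -m creep '[[[8,-14,-10],[0,0,0.013],-0.2],[[16,-30,-30],[0,0,0.013],-0.2],[[24,-44,-50],[0,0,0.013],-0.2],[[24,-44,-70],[0,0,0.013],-0.2],[[24,-44,-75],[0,0,0.013],-0.2],[[24,-44,-75],[0,0,0.013],-0.2],[[24,-44,-75],[0,0,0.013],-0.2],[[24,-44,-75],[0,0,0.013],-0.2]]'
python3 snap.py w12
python3 - <<'E'
from bench import arm
from h import *
c=arm.camera_params("wrist");n=np.load("pics/w12.npz");im=cv2.imread("pics/w12.png")
s=4
h=n["pos"][2]-130
X,Z=np.meshgrid(np.arange(-80,80,1/s),np.arange(75,-55,-1/s))
u,v=wproj(np.stack([X,np.full_like(X,h),Z],-1),c,np.zeros(3),[0,0,0,1])
cv2.imwrite(f"pics/t12.png",cv2.remap(im,u.astype(np.float32),v.astype(np.float32),cv2.INTER_CUBIC))
E
```

```text
clock: 12.8
position: [460.5, 3.1, 157.0]
ee_rot: [0.167, -0.687, 0.687, -0.169]
contact_force: [0.1, 0.0, 0.5]
gripper_width: 34.1
12.8 [460.47   3.13 157.03] [0.1 0.  0.5] 34.1 xyaw -2.6621508089406403 ydir [ 0.002  0.    -1.   ] [ 0.361  0.179 -0.491  0.001 -0.899  0.118]
```

View pics/w12.png

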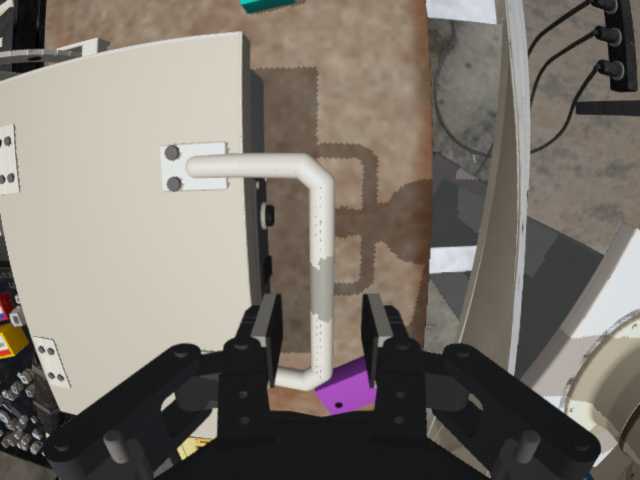

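View pics/t12.png

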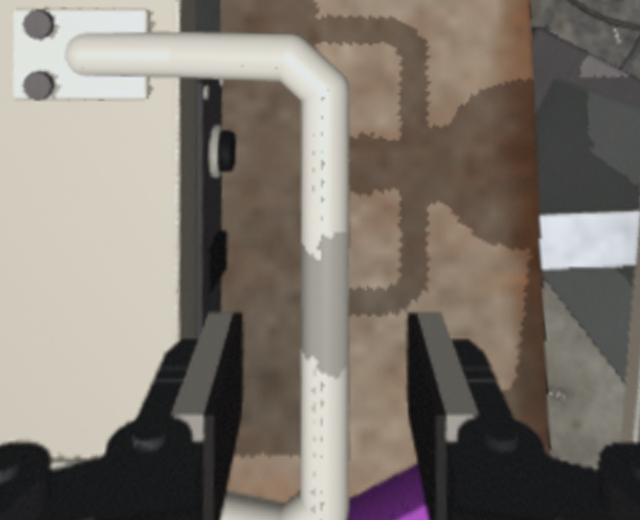

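```bash
python3 -m creep '[[[0,0,-10],[0,0,0],-0.2],[[0,0,-20],[0,0,0],-0.2],[[0,0,-30],[0,0,0],-0.2],[[0,0,-40],[0,0,0],-0.2],[[0,0,-45],[0,0,0],-0.2],[[0,0,-45],[0,0,0],-0.2],[[0,0,-45],[0,0,0],-0.2]]'
python3 -m creep '[[[0,0,0],[0,0,0],-1],[[0,0,0],[0,0,0],-1],[[0,0,0],[0,0,0],-1],[[0,0,0],[0,0,0],-1],[[0,0,0],[0,0,0],-1],[[0,0,0],[0,0,0],-1],[[0,0,0],[0,0,0],-1],[[0,0,0],[0,0,0],-1]]'
python3 snap.py w13
```

```text
clock: 13.43
position: [460.0, 2.6, 111.5]
ee_rot: [0.167, -0.687, 0.687, -0.168]
contact_force: [0.7, -0.2, 0.6]
gripper_width: 34.3
clock: 14.1
position: [460.7, 2.9, 111.8]
ee_rot: [-0.167, 0.687, -0.687, 0.169]
contact_force: [0.8, 3.5, 5.9]
gripper_width: 10.2
14.1 [460.74   2.86 111.76] [0.8 3.5 5.9] 10.2 xyaw -2.6629890464166603 ydir [ 0.003  0.001 -1.   ] [ 0.361  0.24  -0.55   0.    -0.777  0.118]
```

View pics/w13.png

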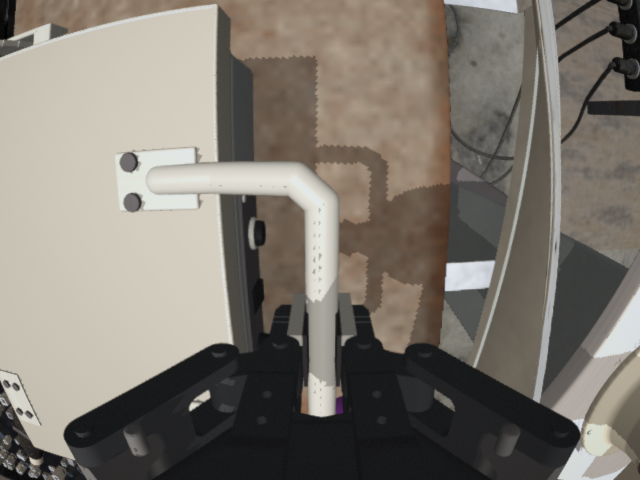

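Run:
```python
import numpy as np
Rr=np.hypot(215,32);a=np.arctan2(32,215);c,s=np.cos(.479),np.sin(.479)
def D(t):
    t=np.radians(t);m=215-Rr*np.cos(a+t);return np.array([m*c,m*s,Rr*np.sin(a+t)-32])
for t0,ts in((0,np.r_[1,3,5.5,8,10.5,13,15.5,18,20.5,23,25,25]),(25,np.r_[26,28,30.5,33,35.5,38,40.5,43,45.5,48,50,50]),(50,[51,52.5,54,55.5,57,58,59,59.5,60,60])):
    print("["+",".join("[[%.1f,%.1f,%.1f],[0,0,0],-1]"%tuple(D(t)-D(t0)) for t in ts)+"]")
```

```text
[[[0.5,0.3,3.7],[0,0,0],-1],[[1.7,0.9,11.2],[0,0,0],-1],[[3.6,1.9,20.5],[0,0,0],-1],[[5.8,3.0,29.6],[0,0,0],-1],[[8.4,4.3,38.6],[0,0,0],-1],[[11.3,5.9,47.5],[0,0,0],-1],[[14.5,7.5,56.3],[0,0,0],-1],[[18.1,9.4,64.9],[0,0,0],-1],[[22.0,11.4,73.3],[0,0,0],-1],[[26.3,13.6,81.5],[0,0,0],-1],[[29.9,15.5,87.9],[0,0,0],-1],[[29.9,15.5,87.9],[0,0,0],-1]]
[[[1.9,1.0,3.1],[0,0,0],-1],[[5.8,3.0,9.3],[0,0,0],-1],[[10.9,5.7,16.8],[0,0,0],-1],[[16.4,8.5,24.1],[0,0,0],-1],[[22.1,11.5,31.0],[0,0,0],-1],[[28.1,14.6,37.7],[0,0,0],-1],[[34.3,17.8,44.1],[0,0,0],-1],[[40.7,21.2,50.2],[0,0,0],-1],[[47.4,24.6,55.9],[0,0,0],-1],[[54.4,28.2,61.3],[0,0,0],-1],[[60.0,31.2,65.4],[0,0,0],-1],[[60.0,31.2,65.4],[0,0,0],-1]]
[[[2.9,1.5,2.0],[0,0,0],-1],[[7.3,3.8,4.8],[0,0,0],-1],[[11.7,6.1,7.5],[0,0,0],-1],[[16.2,8.4,10.0],[0,0,0],-1],[[20.8,10.8,12.5],[0,0,0],-1],[[23.9,12.4,14.0],[0,0,0],-1],[[27.0,14.0,15.5],[0,0,0],-1],[[28.5,14.8,16.2],[0,0,0],-1],[[30.1,15.6,16.9],[0,0,0],-1],[[30.1,15.6,16.9],[0,0,0],-1]]
```

```bash
python3 -m creep '[[[0.5,0.3,3.7],[0,0,0],-1],[[1.7,0.9,11.2],[0,0,0],-1],[[3.6,1.9,20.5],[0,0,0],-1],[[5.8,3.0,29.6],[0,0,0],-1],[[8.4,4.3,38.6],[0,0,0],-1],[[11.3,5.9,47.5],[0,0,0],-1],[[14.5,7.5,56.3],[0,0,0],-1],[[18.1,9.4,64.9],[0,0,0],-1],[[22.0,11.4,73.3],[0,0,0],-1],[[26.3,13.6,81.5],[0,0,0],-1],[[29.9,15.5,87.9],[0,0,0],-1],[[29.9,15.5,87.9],[0,0,0],-1]]'
python3 - <<'E'
from bench import arm
from h import *
p,d=arm.get_image("side");cv2.imwrite("pics/s14.png",p[:,:,::-1])
s=arm.read_state();print(s["position"],s["contact_force"],s["wrist_torque"],s["joints"])
E
```

```text
clock: 15.15
position: [489.0, 17.6, 199.3]
ee_rot: [0.168, -0.687, 0.687, -0.167]
contact_force: [-0.8, -2.0, -2.3]
gripper_width: 9.4
[488.69382212  17.43499292 198.73222401] [-0.6476902  -2.6519358  -2.51982165] [-0.6483119   0.06692823 -0.01362429] [ 3.68549735e-01  1.82892842e-01 -3.64812536e-01 -2.34917617e-05
 -1.02537303e+00  1.09189233e-01]
```

View pics/s14.png

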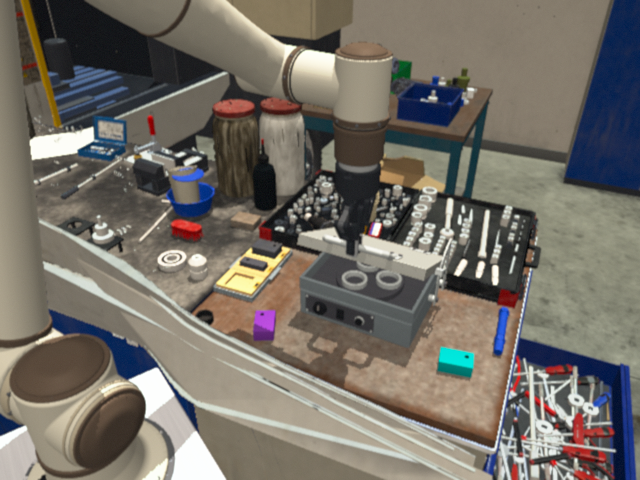

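Opening as planned, low forces (2–3 N); the picture shows the cover lifted at (370,240) and the block seated at (265,247). Continue.

```bash
python3 -m creep '[[[1.9,1.0,3.1],[0,0,0],-1],[[5.8,3.0,9.3],[0,0,0],-1],[[10.9,5.7,16.8],[0,0,0],-1],[[16.4,8.5,24.1],[0,0,0],-1],[[22.1,11.5,31.0],[0,0,0],-1],[[28.1,14.6,37.7],[0,0,0],-1],[[34.3,17.8,44.1],[0,0,0],-1],[[40.7,21.2,50.2],[0,0,0],-1],[[47.4,24.6,55.9],[0,0,0],-1],[[54.4,28.2,61.3],[0,0,0],-1],[[60.0,31.2,65.4],[0,0,0],-1],[[60.0,31.2,65.4],[0,0,0],-1]]'
python3 -m creep '[[[2.9,1.5,2.0],[0,0,0],-1],[[7.3,3.8,4.8],[0,0,0],-1],[[11.7,6.1,7.5],[0,0,0],-1],[[16.2,8.4,10.0],[0,0,0],-1],[[20.8,10.8,12.5],[0,0,0],-1],[[23.9,12.4,14.0],[0,0,0],-1],[[27.0,14.0,15.5],[0,0,0],-1],[[28.5,14.8,16.2],[0,0,0],-1],[[30.1,15.6,16.9],[0,0,0],-1],[[30.1,15.6,16.9],[0,0,0],-1]]'
python3 -m creep '[[[0,0,0],[0,0,0],-1],[[0,0,0],[0,0,0],-1],[[0,0,0],[0,0,0],-1]]'
python3 snap.py w15
python3 - <<'E'
from bench import arm
from h import *
p,d=arm.get_image("side");cv2.imwrite("pics/s15.png",p[:,:,::-1]);np.save("pics/W15.npy",cloud(d,arm.camera_params("side")))
cv2.imwrite("pics/s15z.png",cv2.resize(p[180:340,220:480,::-1],None,fx=3,fy=3,interpolation=cv2.INTER_CUBIC))
s=arm.read_state();print(s["position"],s["contact_force"],s["wrist_torque"])
E
```

```text
clock: 16.2
position: [548.9, 48.6, 268.4]
ee_rot: [0.168, -0.686, 0.688, -0.167]
contact_force: [-10.0, -2.9, 10.9]
gripper_width: 9.8
clock: 17.03
position: [578.9, 64.1, 286.5]
ee_rot: [0.167, -0.686, 0.688, -0.168]
contact_force: [-8.6, -1.4, 13.5]
gripper_width: 9.4
clock: 17.28
position: [578.8, 64.0, 286.4]
ee_rot: [0.167, -0.686, 0.688, -0.168]
contact_force: [-8.3, -1.5, 12.9]
gripper_width: 9.8
17.2833 [578.76  64.03 286.42] [-8.3 -1.5 12.9] 9.8 xyaw -2.66255495424479 ydir [ 0.002 -0.002 -1.   ] [ 0.389  0.278 -0.01   0.002 -1.281  0.089]
[578.76842249  64.01683585 286.42372852] [-8.54791484 -2.02645419 13.30874571] [-0.71247583  3.05945875 -0.03769297]
```

View pics/s15z.png

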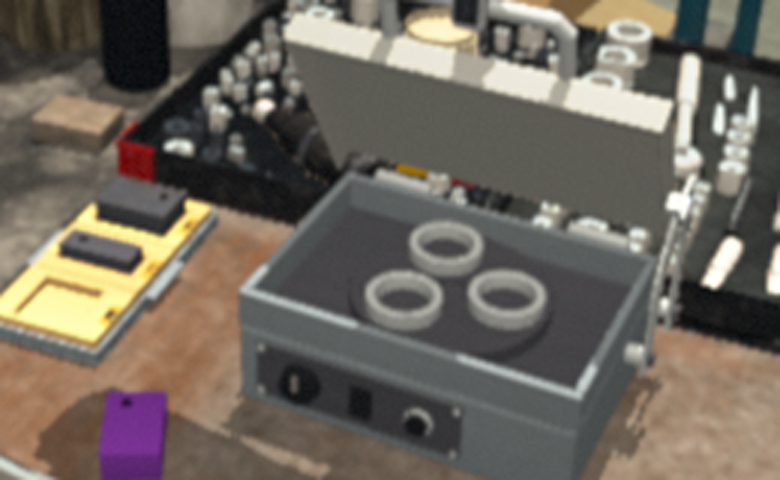

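View pics/w15.png

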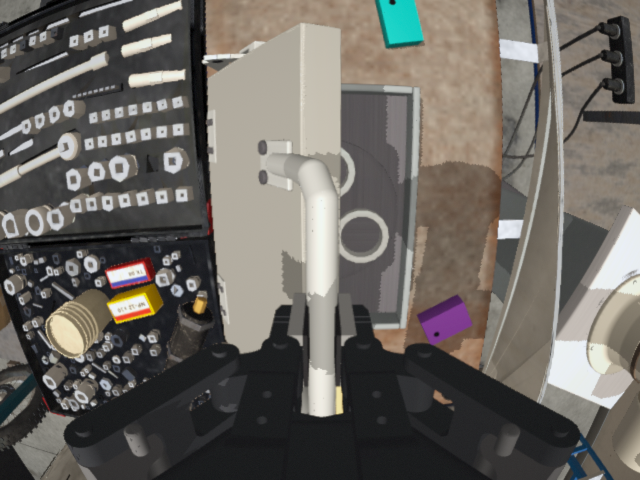

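```bash
python3 - <<'E'
from h import *
W=np.load("pics/W15.npy")
m=np.array([np.cos(.479),np.sin(.479)]);y=np.array([-m[1],m[0]])
# inner face pixels in zoom coords (x3, offset 220,180)
for name,poly in(("inner",[(330,80),(640,150),(640,200),(370,150)]),("skirt",[(300,25),(660,110),(660,120),(305,33)])):
    mask=np.zeros((480,640),np.uint8)
    cv2.fillPoly(mask,[np.array([(220+a/3,180+b/3) for a,b in poly],np.int32)],1)
    P=W[mask>0];P=P[np.isfinite(P).all(1)]
    f=P[:,:2]@m;h=P[:,2]
    k=abs(h-np.median(h))<100;P=P[k]
    c0=P.mean(0);U,S,V=np.linalg.svd(P-c0,full_matrices=False);nrm=V[2]
    nm=[nrm[:2]@m,nrm[:2]@y,nrm[2]]
    print(name,len(P),c0.round(1),"normal(m,y,z)",np.round(nm,3),"sv",S.round(1),"ang",np.degrees(np.arctan2(-abs(nm[0])*-1,abs(nm[2]))).round(2))
E
python3 - <<'E'
from h import *
im=cv2.imread("pics/s15.png");cv2.imwrite("pics/s15y.png",cv2.resize(im[90:260,300:470],None,fx=3.5,fy=3.5,interpolation=cv2.INTER_CUBIC))
im=cv2.imread("pics/w15.png");cv2.imwrite("pics/w15z.png",cv2.resize(im[280:450,220:430],None,fx=3.5,fy=3.5,interpolation=cv2.INTER_CUBIC))
E
```

```text
inner 1900 [630.6  97.  165.2] normal(m,y,z) [-0.859  0.    -0.512] sv [2759.8 1081.6   38.4] ang 59.19
skirt 526 [584.9  52.7 253.5] normal(m,y,z) [ 0.325 -0.001 -0.946] sv [1600.5   64.8   32.5] ang 18.96
```

View pics/s15y.png

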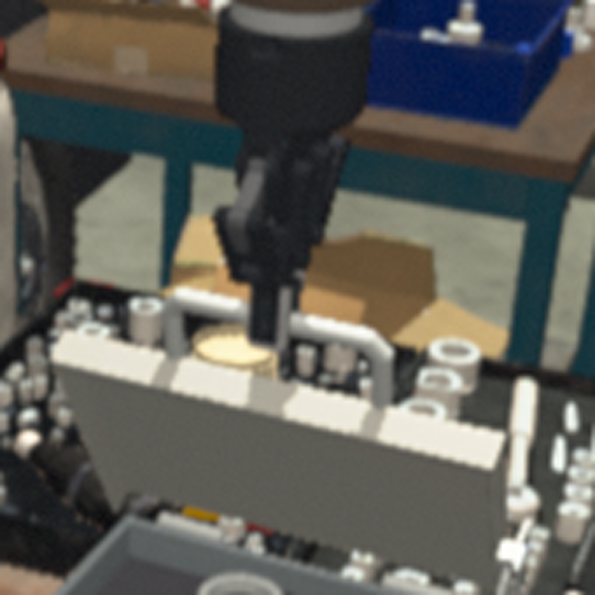

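View pics/w15z.png

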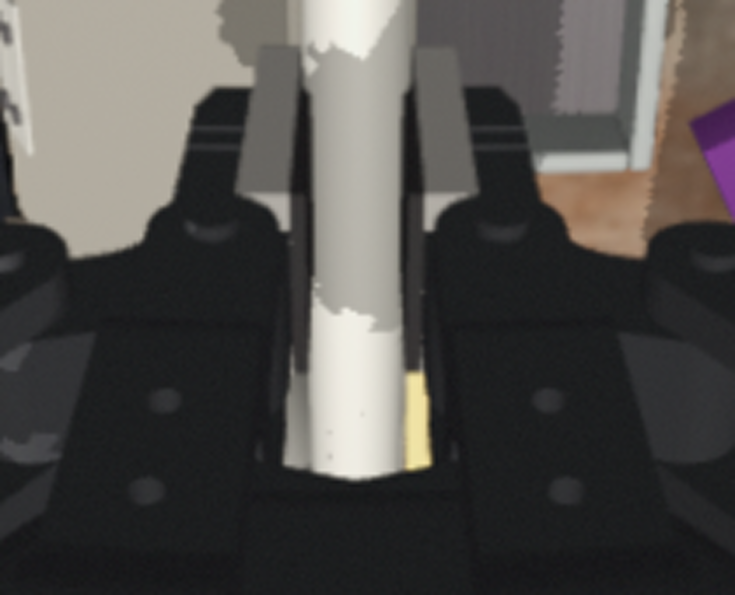

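```bash
python3 -m creep '[[[0.5,0.3,1.5],[0,0,0],-1],[[1,0.6,3],[0,0,0],-1],[[1.6,0.8,4.5],[0,0,0],-1],[[1.8,0.9,5],[0,0,0],-1],[[1.8,0.9,5],[0,0,0],-1],[[1.8,0.9,5],[0,0,0],-1],[[1.8,0.9,5],[0,0,0],-1]]'
python3 snap.py w16
cat > ang.py <<'E'
import sys
from bench import arm
from h import *
p,d=arm.get_image("side");cv2.imwrite(f"pics/{sys.argv[1]}.png",p[:,:,::-1]);W=cloud(d,arm.camera_params("side"))
m=np.array([np.cos(.479),np.sin(.479)]);y=np.array([-m[1],m[0]])
poly=[(330,80),(640,150),(640,200),(370,150)]
mask=np.zeros((480,640),np.uint8)
cv2.fillPoly(mask,[np.array([(220+a/3,180+b/3) for a,b in poly],np.int32)],1)
P=W[mask>0];P=P[np.isfinite(P).all(1)];P=P[abs(P[:,2]-np.median(P[:,2]))<100]
for i in range(3):
    c0=P.mean(0);U,S,V=np.linalg.svd(P-c0,full_matrices=False);e=abs((P-c0)@V[2]);P=P[e<max(2*e.std(),1)]
n=V[2];print("vision angle",np.degrees(np.arctan2(abs(n[:2]@m),abs(n[2]))).round(2),len(P),e.max().round(2))
s=arm.read_state();f=215-(s["position"][:2]-[460.4,2.7])@m
print("tcp angle",np.degrees(np.arccos(f/np.hypot(215,32))-np.arctan2(32,215)).round(2),s["position"].round(1),s["contact_force"].round(1),s["wrist_torque"].round(2),s["clock"])
E
python3 ang.py s16
```

```text
clock: 17.97
position: [581.8, 65.7, 288.3]
ee_rot: [0.167, -0.687, 0.687, -0.168]
contact_force: [-4.6, -2.2, 5.8]
gripper_width: 9.8
17.9667 [581.82  65.69 288.33] [-4.6 -2.2  5.8] 9.8 xyaw -2.663046990693195 ydir [ 0.003  0.    -1.   ] [ 3.890e-01  2.820e-01  0.000e+00  1.000e-03 -1.287e+00  8.900e-02]
vision angle 60.2 1368 1.02
tcp angle 60.44 [581.8  65.7 288.3] [-4.3 -1.1  7.5] [-0.46  1.39 -0.  ] 18.0667
```

```bash
python3 -m creep '[[[-0.4,-0.2,0.8],[0,0,0],-1],[[-0.4,-0.2,0.8],[0,0,0],-1],[[-0.4,-0.2,0.8],[0,0,0],-1],[[-0.4,-0.2,0.8],[0,0,0],-1],[[-0.4,-0.2,0.8],[0,0,0],-1],[[-0.4,-0.2,0.8],[0,0,0],-1],[[-0.4,-0.2,0.8],[0,0,0],-1],[[-0.4,-0.2,0.8],[0,0,0],-1],[[-0.4,-0.2,0.8],[0,0,0],-1],[[-0.4,-0.2,0.8],[0,0,0],-1],[[-0.4,-0.2,0.8],[0,0,0],-1],[[-0.4,-0.2,0.8],[0,0,0],-1]]'
python3 ang.py s17
```

```text
clock: 19.07
position: [581.3, 65.4, 288.1]
ee_rot: [0.167, -0.687, 0.687, -0.168]
contact_force: [-3.1, -1.4, 5.8]
gripper_width: 9.7
vision angle 59.93 1390 1.01
tcp angle 60.26 [581.2  65.4 288.1] [-3.7 -1.9  6.2] [-0.48  1.14  0.04] 19.1167
```

View pics/s17.png

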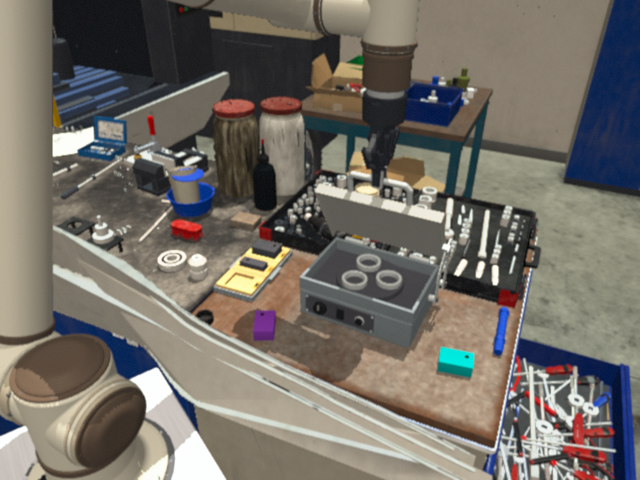

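The cover is held steady at about 60 degrees near (380,215). The block sits in its pocket at (265,247), and the other things look undisturbed.

```bash
python3 -c "
from bench import arm
print(arm.job_done())"
```

```text
the job is handed in; nothing more can be done
None
```

The setting block is back in its own pocket, and I handed the job in with the cover held open at 60 degrees, still gripped.

- **Block:** I put it in the long pocket (the far nest) and let go before touching the cover. Its top then measured 36 mm above the bench, level to within 0.5 degrees, which matches lying flat on the 10 mm floor.
- **Cover:** I gripped the bar from above and lifted it along its arc. My last checks gave 59.9 degrees from the camera image and 60.3 degrees from the arm position. It stayed steady over the last second, with about 7 N at the wrist.
- **Disagreement:** Near 60 degrees the tool stood about 5 mm above its commanded height, with about 16 N at the wrist. The bar had probably rolled a little between the pads. I raised and adjusted the target to ease that and correct the angle, but a small residual push remains.
- **Other things:** In the last side-camera picture, everything else is where it started. The job took about 19 s of the 54 s allowed.

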